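# Trim the crossover coil to the set mark

### The job

Take the yellow tuning tool from its wooden holder, seat its blade in the slot of the slug down inside the copper coil and turn the slug clockwise until the coil's black needle lies over the red hand. Then lift the tool out and put it back upright in its holder, fully down, and let go. Tool and slug are brittle: press and twist gently, never with more than about 20 N, and do not disturb the other things on the bench.

Things in the scene. Friction and masses are not known exactly. Their poses are not given: they have to be found in the camera images.
- tool_center (a point): Loose plastic tuning tool, upright in its holder: centre of its yellow grip, 20 mm square, 56 mm tall, on the tool's axis, half-way up the grip. Own z is up along the tool, x and y square to the grip's flats; a black stripe runs down the two faces that look along own x. The blade's tip is 70 mm below this point, the shank's end 62 mm, the flange's underside 32 mm. About 60 g.
- tool_tip (a point): Centre of the end of the tool's blade, on its axis, axes as tool_center. From here up: flat white blade 8 mm long, 14 mm wide along own x, 2.4 mm thick along own y (1.8 mm in the last 3 mm); white round shank 16 mm across, 30 mm long, its end tapering to 13 mm over 3 mm; yellow flange 28 mm across, 4 mm thick; the grip.
- tool: The same tool: origin at the end of its blade.
- holder_mouth (a point): Fixed dark wooden holder block, 64 x 64 x 50 mm: centre of its hole's mouth, on its top face, z up. The hole is 20 mm wide, 44 mm deep, with a 3 mm chamfer. The tool stands in it with its flange flat on the block's top (tool_center is then 32 mm above this point).
- board: Fixed plywood crossover board, 220 x 180 x 12 mm, origin under its centre, with one copper coil 68 mm across, its top 44 mm above the table, on a white former, 30 mm square and 58 mm above the table. Two hands turn about the coil's axis over a white dial under the coil: a thin black needle and a broad red hand. Small parts at the board's edges are up to 34 mm above the table.
- coil_mouth (a point): Centre of the bore's mouth at the former's top, z up. Bore 19 mm wide, 3 mm chamfer. In it, 12 to 16 mm down (varies), is the flat top of a brass-coloured slug, 18 mm across, with one straight dark slot right across it, 5 mm wide, 5 mm deep. The slot's direction varies and is told neither by this frame nor by the needle: see it or feel for it. The blade has 0.19 rad of play either way in it.
- needle (a joint): Angle of the thin black needle, rad: 0 points along the board's own +x, positive is clockwise seen from above. The slug carries it and turns with it, with 0.05 N m of friction, staying where left; a blade pressed with under 5 N slides over the slug's top without turning it. The slug gives down up to 4 mm on a spring (1 N to start, 5 N at its stop). Range -1.1 to 1.1.
- index (a joint): Angle of the broad red hand about the same axis, counted like the needle. It is the set mark and does not move; it starts 0.45 to 1.45 rad clockwise of the needle.
- needle_tip (a point): End of the black needle, 70 mm from the coil's axis, own x outward along the needle, 16 mm above the table.
- index_tip (a point): End of the red hand, 70 mm from the coil's axis, own x outward along the hand.
- multimeter: Bystander: orange and black multimeter lying face up, 150 x 78 x 37 mm. Origin under its centre.
- spare_slug: Bystander: loose spare brass-coloured slotted slug, 18 mm across, 11 mm tall, on the table. Origin under its centre.
- capacitor: Bystander: loose blue capacitor, upright cylinder 28 mm across, 45 mm tall. Origin under its centre.
- tape: Bystander: orange tape roll 96 mm across, 25 mm tall, lying flat. Origin under its centre.
- jar: Bystander: jar 68 mm across, 85 mm tall. Origin under its centre.
- driver: Bystander: screwdriver with red handle, 200 mm long, lying. Origin under its middle.
- offcut: Bystander: light wood offcut 100 x 45 x 22 mm. Origin under its centre.
- drill: Bystander: orange and black cordless drill, standing on its battery, 185 mm tall, 230 mm long. Origin under its battery.
Mind the look-alikes: they are no part of the job. There is more than one size of the tool; the job needs the smallest.

How it is judged:
By the outcome, as a careful person would: the job done as asked, in the order asked, and still so for the second after the job is handed in, with the robot touching nothing.
It also fails if it takes over 72 s, if anything falls off the work surface, if the arm or the gripper's body presses on something with over 40 N, if the wrist force passes 120 N, or if a joint passes its speed limit or range.

### The arm

A 6-joint arm with a two-finger parallel gripper is mounted at the origin on the work surface. World frame = base frame: x ahead of the robot, y to its left, z up, the work surface at z = 0. Lengths are in mm, angles in rad, forces in N, time in s.
With the tool pointing down it reaches from about 300 to 775 mm from the base axis. Payload 14.6 kg.
Tool frame: the origin (TCP) lies midway between the tips of the shut fingers; the grasp point (between the pads) lies 19 mm behind it; z points along the fingers, y is the direction in which the jaws open and shut (so a half turn about z gives the same grasp; the last joint's range is limited). The gripper opens to 94 mm and grips with 3 to 60 N. Pads are 16 mm wide; open, the fingers measure 119 mm over their backs; the gripper's body (75 mm by 177 mm) begins 78 mm behind the grasp point.
Start: joints at [1.205, 0.3, 1.521, -0, 1.321, -0.067], TCP at [161.903, 525.62, 172.346] pointing down, gripper open.
Joint ranges: [-3.03, 3.03], [-0.79, 2.21], [0.23, 2.52], [-1.04, 4.18], [0, 3.07], [-2.55, 2.55]. Speed limits (rad/s): [2.22, 2.22, 2.57, 3.14, 3.14, 3.14].

### API

Orientations are given as [roll, pitch, yaw] about the fixed x, y, z axes, in that order (R = Rz(yaw) Ry(pitch) Rx(roll)).
In Python, from cell import manip gives the robot as it stands.
- The arm moves only by the tool play_rows, never from a script. Its argument "commands" is a list of rows, each an object of numbers: "x", "y", "z": the shift along the tool's x, y, z in m; "wx", "wy", "wz": the turn, a rotation vector about the tool's x, y, z in degrees; "grip": the opening, from 0 (shut) to 1 (fully open). In form: [{"x": .., "y": .., "z": .., "wx": .., "wy": .., "wz": .., "grip": ..}, ...]. A call has 1 to 20 rows; each row shifts and turns the commanded pose from where the row before left it, along the tool's axes as they then stand; what a row does not reach is not made up. A row lasts 1/8 s, in which the tool goes at most 62.5 mm and 10.7 degrees, less where a joint would pass 70% of its speed; a pose out of reach is approached as far as the arm can. A call is refused whole if a number of a shift passes 0.0625 or a number of a turn 10.7, either way. A call with a gripper value outside its range is refused whole. The fingers move at their own pace and stop on an object; "squeeze" is the grip in N (left out, the last holds). Time passes only in rows, so rows that do not move let the fingers close. It gives the time, the measured TCP pose, the force and the opening at its end, in the units of the state.
- manip.read_state(): the state, without advancing time (a new reading comes with each control period).
- manip.camera(name): name is "scene" or "top" or "wrist"; returns (picture, depth): 400x640x3 uint8, red, green, blue; 400x640 float32, mm along the optical axis (not along the pixel's ray), 0 where there is no reading.
- manip.camera_info(name): a dict with "intrinsics" (3x3 intrinsics, pixels), "camera_from_world" (4x4, takes a point from world to camera coordinates); the wrist camera has in their place "tool_from_camera" (4x4, takes a point from camera to tool coordinates, whose origin is the TCP and whose axes are the flange's). Camera axes: x right, y up, looking along -z (the intrinsics and any distortion apply to the point x, -y, -z); pixel columns grow to the right and rows downward; lengths in mm; the calibration is good to about 2 mm. A picture is of the moment at which its call begins: read the wrist's pose just before it. camera_info takes no time and is no camera call.
- manip.sign_off(): hands the job in, once; it reports no verdict.
The state is a dict: "clock": time; "joints": joint angles; "qd": joint speeds; "effort": joint torques, N m; "eef_pos": TCP position; "eef_rot": TCP orientation; "wrist_force": force on the tool from outside, world axes, zero at the start; "moment": the same for the moment, N m; "finger_gap": finger opening in mm.
Only numpy, scipy, OpenCV 4.12 (cv2) and the standard library are available. Lean on these libraries where they do the work, as an engineer would, in place of code of your own. Each camera call takes 0.05 s, during which the arm holds its last target.

## Working session

There is one attempt and no reset: what is moved stays moved. The work goes in short steps, Python scripts to look and compute and a tool call to move; the robot and the scene stay as the last step left them, time stands still between calls to the robot, and variables do not carry over. Pictures are saved under pics/ and viewed, and the job is handed in when it is done.

Besides the shell and the picture viewer there is one more tool, called after "Emit:" by a JSON object that holds its "api" and its "payload", one argument or row to a line. play_rows: Moves the arm, as the interface text tells. Its arguments: {"type":"object","properties":{"commands":{"type":"array"},"squeeze":{"type":"number"}},"required":["commands"]}

```bash
mkdir -p pics; ls; cat > h.py <<'E'
import numpy as np,cv2
from cell import manip
from scipy.spatial.transform import Rotation as R
def snap(n,f):
    p,d=manip.camera(n); cv2.imwrite('pics/'+f+'.png',p[:,:,::-1]); np.savez('pics/'+f+'.npz',p=p,d=d); return p,d
def ray(n,uv,st=None):
    i=manip.camera_info(n);K=np.array(i['intrinsics']);
    uv=np.atleast_2d(np.array(uv,float))
    c=np.c_[(uv[:,0]-K[0,2])/K[0,0],-(uv[:,1]-K[1,2])/K[1,1],-np.ones(len(uv))]
    if n!='wrist': T=np.linalg.inv(np.array(i['camera_from_world']))
    else:
        W=np.eye(4);W[:3,:3]=R.from_euler('xyz',st['eef_rot']).as_matrix();W[:3,3]=st['eef_pos'];T=W@np.array(i['tool_from_camera'])
    return T[:3,3],c@T[:3,:3].T
def onz(n,uv,z,st=None):
    o,d=ray(n,uv,st); return o+d*((z-o[2])/d[:,2])[:,None]
E
python3 - <<'E'
from h import *
s=manip.read_state();print(s)
for n in('scene','top','wrist'):
    snap(n,n+'0');print(n,manip.camera_info(n))
E
```

```text
pics
{'clock': 0.0, 'joints': array([ 1.20540056e+00,  3.00450913e-01,  1.52158086e+00, -1.44422250e-05,
        1.32068610e+00, -6.66308966e-02]), 'qd': array([ 1.60524705e-04,  3.49597411e-05,  4.18441064e-04, -6.29736071e-04,
       -9.91237560e-04, -2.53116695e-05]), 'effort': array([-1.64157915e-03, -5.31801724e+01, -3.52733588e+01,  7.07681640e-02,
        2.44228105e-02, -9.91807929e-05]), 'eef_pos': array([161.80396327, 525.35081638, 171.79751486]), 'eef_rot': array([-3.14046900e+00, -6.09608045e-05,  2.84283133e+00]), 'wrist_force': array([0.32107967, 1.2784838 , 0.37933456]), 'moment': array([-0.00523701,  0.02153926,  0.0051085 ]), 'finger_gap': 93.69350410710459}
scene {'intrinsics': array([[394.19931931,   0.        , 316.31016178],
       [  0.        , 394.19931931, 199.5639201 ],
       [  0.        ,   0.        ,   1.        ]]), 'camera_from_world': array([[ 8.04170445e-01,  5.94385228e-01,  4.01200393e-03,
        -3.64654153e+02],
       [-4.01233616e-01,  5.37842344e-01,  7.41442647e-01,
         1.88268718e+02],
       [ 4.38544731e-01, -5.97856014e-01,  6.7100
[... 497 characters left out ...]
2.12779812e-01,  1.92284698e-02,  9.76910957e-01,
        -1.17953917e+03],
       [ 0.00000000e+00,  0.00000000e+00,  0.00000000e+00,
         1.00000000e+00]])}
wrist {'intrinsics': array([[310.43717823,   0.        , 321.25566794],
       [  0.        , 310.43717823, 193.85404631],
       [  0.        ,   0.        ,   1.        ]]), 'tool_from_camera': array([[-3.79784518e-04,  9.59067195e-01,  2.83178339e-01,
         8.25741796e+01],
       [ 9.99999811e-01,  5.01174546e-04, -3.56226468e-04,
        -7.35987068e-01],
       [-4.83566895e-04,  2.83178150e-01, -9.59067204e-01,
        -2.11955622e+02],
       [ 0.00000000e+00,  0.00000000e+00,  0.00000000e+00,
         1.00000000e+00]])}
```

View pics/scene0.png

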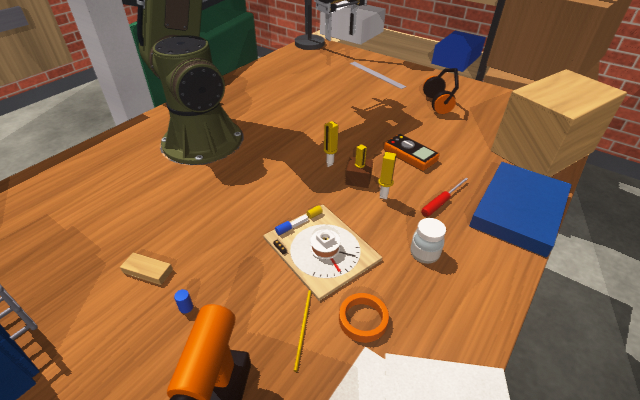

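View pics/top0.png

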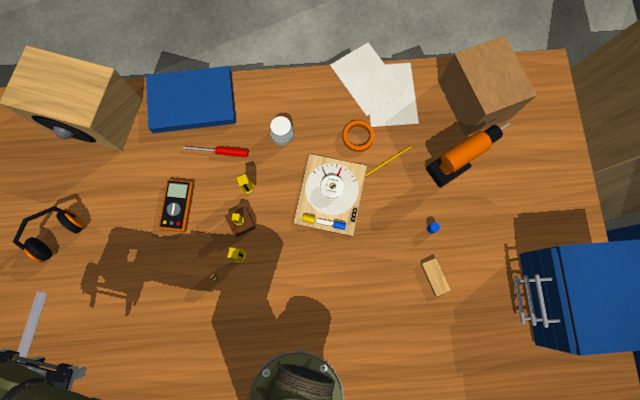

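View pics/wrist0.png

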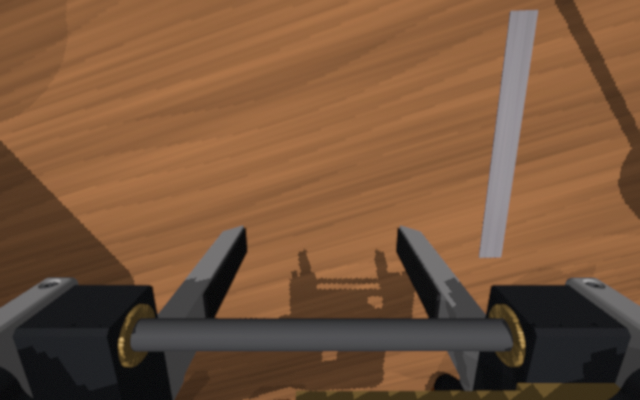

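The scene picture shows three yellow tools at scene (331,137), (360,157) and (388,170). In the top picture they are at (236,254), (237,217) and (245,183). Only the middle one, (360,157) / (237,217), stands in a dark wooden block, and it looks the smallest. I'll check it in a close crop, along with the dial.

```bash
python3 - <<'E'
from h import *
t=cv2.imread('pics/top0.png');s=cv2.imread('pics/scene0.png')
a=cv2.resize(t[150:280,190:290],(400,520),interpolation=cv2.INTER_CUBIC)
b=cv2.resize(s[110:214,310:410],(400,416),interpolation=cv2.INTER_CUBIC)
c=np.zeros((520,800,3),np.uint8);c[:,:400]=a;c[:416,400:]=b
cv2.imwrite('pics/c1.png',c)
cv2.imwrite('pics/c2.png',cv2.resize(t[145:245,285:385],(600,600),interpolation=cv2.INTER_CUBIC))
E
```

```text
(no output)
```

View pics/c1.png

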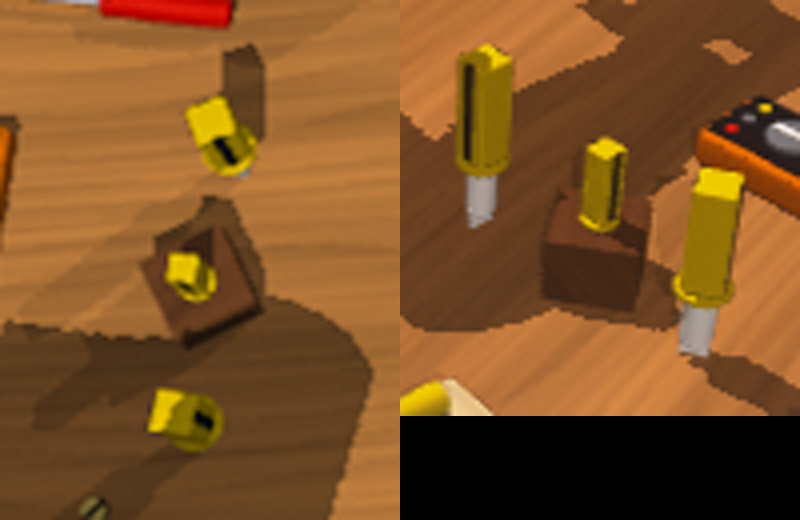

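View pics/c2.png

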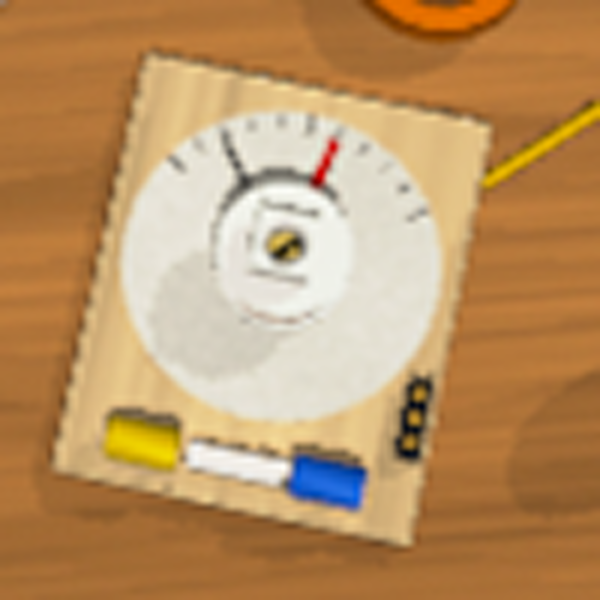

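The crop confirms it: the middle tool, in the dark block, is clearly the smallest. The other two stand loose on the table, and a spare slug lies at top (213,277). The dial crop shows the black needle at top (323,169), the red hand at (341,169) and the coil centre at about (332,186). Next I'll measure.

```bash
python3 - <<'E'
from h import *
for n in('top','scene'):
    p=np.load(f'pics/{n}0.npz')['p'];h=cv2.cvtColor(p,cv2.COLOR_RGB2HSV)
    m=cv2.inRange(h,(22,170,70),(34,255,255))
    k,l,st,c=cv2.connectedComponentsWithStats(m)
    for i in range(1,k):
        if st[i,4]>15: print(n,st[i],c[i].round(1))
# crop-based: grip top centre
def cr(x,y,x0,y0,s):return [(x+.5)/s-.5+x0,(y+.5)/s-.5+y0]
print('griptop top',onz('top',cr(185,265,190,150,4),110))
print('griptop scene',onz('scene',cr(606-400,149,310,110,4),110))
print('holder corners',onz('top',[cr(140,265,190,150,4),cr(213,228,190,150,4),cr(262,307,190,150,4),cr(187,340,190,150,4)],50).round(1))
print('bore top',onz('top',cr(285,244,285,145,6),50))
c6=lambda x,y:cr(x,y,285,145,6)
print('board',onz('top',[c6(148,52),c6(492,127),c6(412,545),c6(53,468)],12).round(1))
print('needle/red/tips',onz('top',[c6(226,136),c6(335,140),c6(243,182),c6(318,183)],16).round(1))
print('spare', onz('top',[213,277],5),'others',onz('top',[cr(210,120,190,150,4),cr(165,410,190,150,4)],150))
E
```

```text
top [365 146  46  30 127] [387.5 160.8]
top [236 174  18  20 214] [244.8 183.5]
top [231 213  13  13 117] [237.2 218.5]
top [302 214  13   9  85] [308.2 218.3]
top [162 220   5   4  16] [164.2 221.7]
top [227 247  19  16 209] [235.8 254.3]
scene [324 121  14  33 329] [331.3 137.6]
scene [355 145  12  23 171] [359.8 155.5]
scene [378 152  18  35 396] [387.1 169.5]
scene [307 206  15  12 116] [314.2 211.4]
scene [294 290  17  80 209] [302.  330.5]
griptop top [[503.72209776 127.90936046 110.        ]]
griptop scene [[502.72586965 130.53351405 110.        ]]
holder corners [[517.5 170.4  50. ]
 [540.6 117.1  50. ]
 [480.5  84.5  50. ]
 [460.9 138.8  50. ]]
bore top [[ 584.45368106 -144.8040481    50.        ]]
board [[ 699.5  -86.    12. ]
 [ 646.7 -256.8   12. ]
 [ 438.1 -196.2   12. ]
 [ 489.3  -23.8   12. ]]
needle/red/tips [[ 651.  -121.9   16. ]
 [ 644.8 -176.6   16. ]
 [ 626.4 -128.5   16. ]
 [ 623.  -166.1   16. ]]
spare [[349.61041192 218.30155913   5.        ]] others [[593.57616906 100.70274478 150.        ]
 [401.94745755 137.45587408 150.        ]]
```

```bash
cat >> h.py <<'E'
def plan(pos,yaw,n,st=None,cmd=None):
    st=st or manip.read_state()
    p0=np.array(cmd[0] if cmd else st['eef_pos']);y0=cmd[1] if cmd else st['eef_rot'][2]
    dy=(yaw-y0+np.pi)%(2*np.pi)-np.pi
    pos=np.array(pos,float);p=p0.copy();y=y0
    for k in range(n):
        t=p0+(pos-p0)*(k+1)/n
        Rm=R.from_euler('xyz',[np.pi,0,y]).as_matrix()
        v=np.round(Rm.T@(t-p)/1000,4);w=round(-np.degrees(y0+dy*(k+1)/n-y),2)
        print('{"x":%g,"y":%g,"z":%g,"wz":%g}'%(*v,w),end=',')
        p=p+Rm@v*1000;y=y-np.radians(w)
    print();print('end',p.round(1),round(y,4))
E
python3 -c "
from h import *
plan([503,129,235],np.radians(203.4),11)"
```

```text
{"x":-0.0402,"y":-0.0253,"z":-0.0057,"wz":-3.68},{"x":-0.0386,"y":-0.0279,"z":-0.0058,"wz":-3.69},{"x":-0.0367,"y":-0.0302,"z":-0.0057,"wz":-3.68},{"x":-0.0346,"y":-0.0326,"z":-0.0057,"wz":-3.68},{"x":-0.0325,"y":-0.0347,"z":-0.0058,"wz":-3.69},{"x":-0.0302,"y":-0.0367,"z":-0.0057,"wz":-3.68},{"x":-0.0278,"y":-0.0386,"z":-0.0057,"wz":-3.68},{"x":-0.0252,"y":-0.0403,"z":-0.0058,"wz":-3.69},{"x":-0.0226,"y":-0.0419,"z":-0.0057,"wz":-3.68},{"x":-0.0198,"y":-0.0432,"z":-0.0057,"wz":-3.68},{"x":-0.0171,"y":-0.0444,"z":-0.0058,"wz":-3.69},
end [503. 129. 235.] 3.55
```

Emit:
{"api": "play_rows", "payload": {
  "commands": [
    {"x": -0.0402, "y": -0.0253, "z": -0.0057, "wz": -3.68},
    {"x": -0.0386, "y": -0.0279, "z": -0.0058, "wz": -3.69},
    {"x": -0.0367, "y": -0.0302, "z": -0.0057, "wz": -3.68},
    {"x": -0.0346, "y": -0.0326, "z": -0.0057, "wz": -3.68},
    {"x": -0.0325, "y": -0.0347, "z": -0.0058, "wz": -3.69},
    {"x": -0.0302, "y": -0.0367, "z": -0.0057, "wz": -3.68},
    {"x": -0.0278, "y": -0.0386, "z": -0.0057, "wz": -3.68},
    {"x": -0.0252, "y": -0.0403, "z": -0.0058, "wz": -3.69},
    {"x": -0.0226, "y": -0.0419, "z": -0.0057, "wz": -3.68},
    {"x": -0.0198, "y": -0.0432, "z": -0.0057, "wz": -3.68},
    {"x": -0.0171, "y": -0.0444, "z": -0.0058, "wz": -3.69},
    {"x": 0},
    {"x": 0}
  ]
}}

```text
$.commands[0]: bad value
```

```bash
python3 - <<'E'
from h import *
import pickle
s=manip.read_state();pickle.dump(s,open('pics/w1.pkl','wb'));print(s['eef_pos'],s['eef_rot'],s['clock'],s['wrist_force'])
snap('wrist','w1')
E
```

```text
[161.83372128 525.42182948 171.9429026 ] [-3.14074144e+00 -3.52372564e-05  2.84283986e+00] 0.15 [0.79734759 1.04927598 0.00458406]
```

View pics/w1.png

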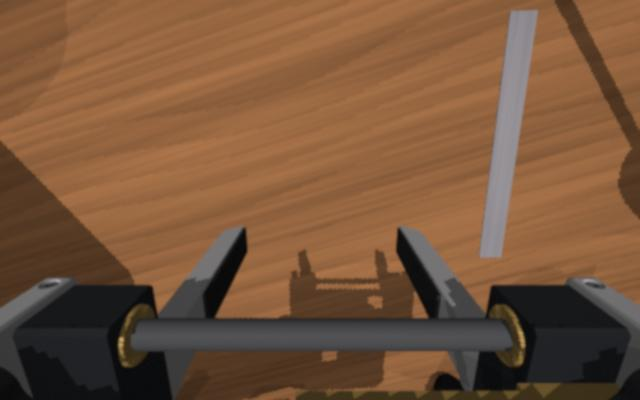

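The call was refused, and the unchanged picture confirms the arm didn't move. It probably wants all seven fields in every row, so I'll use round numbers and fill every field.

Emit:
{"api": "play_rows", "payload": {
  "commands": [
    {"x": -0.0402, "y": -0.0253, "z": -0.0057, "wx": 0, "wy": 0, "wz": -3.68, "grip": 1},
    {"x": -0.0386, "y": -0.0279, "z": -0.0058, "wx": 0, "wy": 0, "wz": -3.69, "grip": 1},
    {"x": -0.0367, "y": -0.0302, "z": -0.0057, "wx": 0, "wy": 0, "wz": -3.68, "grip": 1},
    {"x": -0.0346, "y": -0.0326, "z": -0.0057, "wx": 0, "wy": 0, "wz": -3.68, "grip": 1},
    {"x": -0.0325, "y": -0.0347, "z": -0.0058, "wx": 0, "wy": 0, "wz": -3.69, "grip": 1},
    {"x": -0.0302, "y": -0.0367, "z": -0.0057, "wx": 0, "wy": 0, "wz": -3.68, "grip": 1},
    {"x": -0.0278, "y": -0.0386, "z": -0.0057, "wx": 0, "wy": 0, "wz": -3.68, "grip": 1},
    {"x": -0.0252, "y": -0.0403, "z": -0.0058, "wx": 0, "wy": 0, "wz": -3.69, "grip": 1},
    {"x": -0.0226, "y": -0.0419, "z": -0.0057, "wx": 0, "wy": 0, "wz": -3.68, "grip": 1},
    {"x": -0.0198, "y": -0.0432, "z": -0.0057, "wx": 0, "wy": 0, "wz": -3.68, "grip": 1},
    {"x": -0.0171, "y": -0.0444, "z": -0.0058, "wx": 0, "wy": 0, "wz": -3.69, "grip": 1},
    {"x": 0, "y": 0, "z": 0, "wx": 0, "wy": 0, "wz": 0, "grip": 1},
    {"x": 0, "y": 0, "z": 0, "wx": 0, "wy": 0, "wz": 0, "grip": 1}
  ]
}}

```text
clock: 1.82
eef_pos: [502.7, 129.4, 235.1]
eef_rot: [3.141, -0.001, -2.734]
wrist_force: [-0.2, -0.5, 0.3]
finger_gap: 93.9
```

```bash
python3 - <<'E'
from h import *
import pickle
s=manip.read_state();pickle.dump(s,open('pics/w1.pkl','wb'));print(s['eef_pos'],s['eef_rot'],s['clock'],s['wrist_force'])
snap('wrist','w1')
E
```

```text
[502.70417716 129.44533032 235.14420924] [ 3.14124445e+00 -5.76402303e-04 -2.73391591e+00] 1.825 [-0.20656693 -0.4923525   0.27045681]
```

View pics/w1.png

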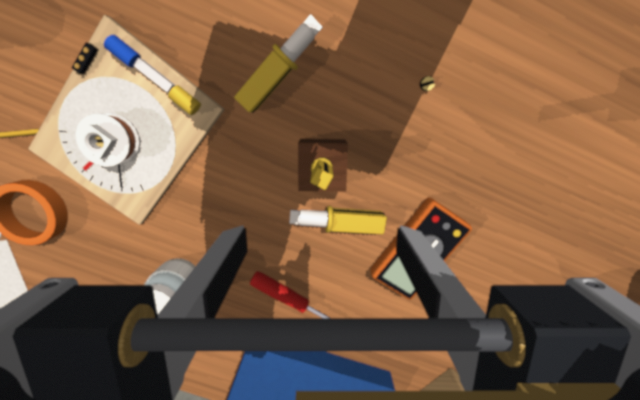

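The wrist view shows the holder tool at (321,172) in the dark block. The two big tools, at (265,80) and (340,220), now seem to be lying down, so I'll check that in the top view.

```bash
python3 - <<'E'
from h import *
p,d=snap('top','t1')
a=np.load('pics/w1.npz')['p'][:,:,::-1]
c=np.zeros((560,800,3),np.uint8);c[:560,:400]=cv2.resize(a[110:250,270:370],(400,560),interpolation=cv2.INTER_CUBIC)
c[:,400:]=cv2.resize(p[130:270,190:290,::-1],(400,560),interpolation=cv2.INTER_CUBIC)
cv2.imwrite('pics/c3.png',c)
E
```

```text
(no output)
```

View pics/c3.png

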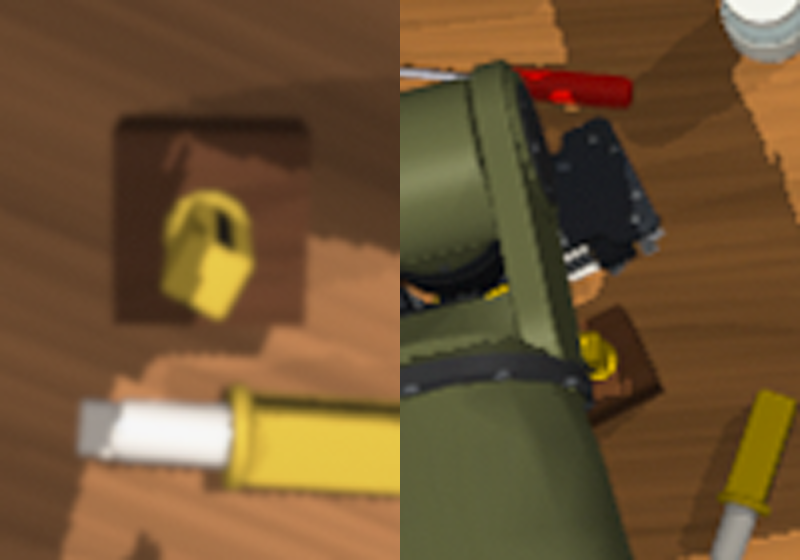

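View pics/t1.png

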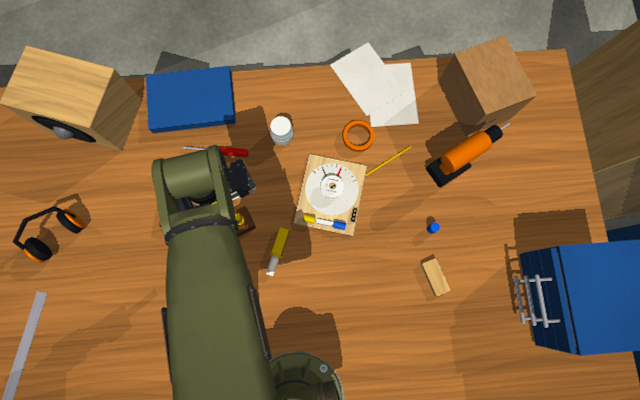

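Both big tools have toppled. They had been balanced on their blade tips, my path stayed clear of them and the wrist felt nothing. They lie at table level, clear of my grasp. The target tool still stands in the block. Now I'll zoom in for its yaw.

```bash
python3 - <<'E'
from h import *
a=np.load('pics/w1.npz')['p'][:,:,::-1]
cv2.imwrite('pics/c4.png',cv2.resize(a[136:196,292:352],(600,600),interpolation=cv2.INTER_LANCZOS4))
E
```

```text
(no output)
```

View pics/c4.png

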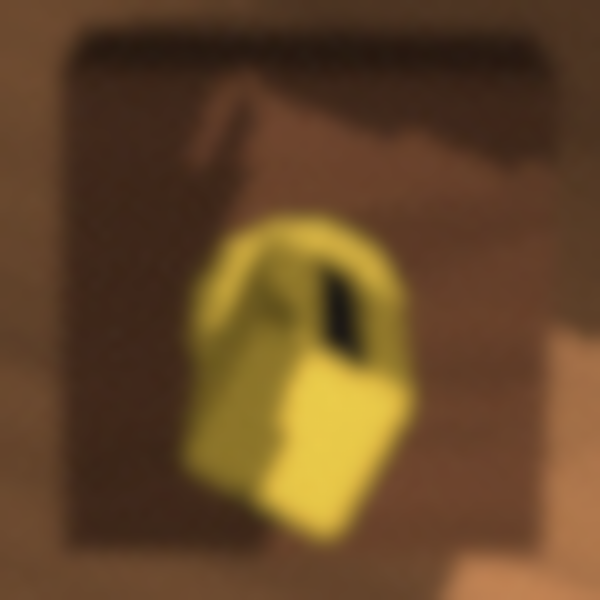

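The crop shows the tool's top face, partly shaded, with corners at about (265,325), (415,395), (330,540) and (185,465). It is turned about 27° from the image axes, and the stripe face looks up and to the right. I'll align to that, drop to TCP z 165 and look again.

```bash
python3 - <<'E'
from h import *
import pickle
s=pickle.load(open('pics/w1.pkl','rb'))
c=np.array([[265,325],[415,395],[330,540],[185,465]])/10-.45+[292,136]
w=onz('wrist',c,110,s);print(w.round(1),w.mean(0))
e=np.roll(w,-1,0)-w;print(np.degrees(np.arctan2(e[:,1],e[:,0])),np.linalg.norm(e,axis=1))
hc=np.array([[70,60],[548,60],[545,545],[70,545]])/10-.45+[292,136]
w=onz('wrist',hc,50,s);print(w.round(1),w.mean(0))
plan([*onz('wrist',c,110,s).mean(0)[:2],165],s['eef_rot'][2]-np.radians(27),4,st=s)
E
```

```text
[[492.2 120.4 110. ]
 [492.8 138.8 110. ]
 [511.9 136.8 110. ]
 [510.4 118.5 110. ]] [501.81961102 128.64174263 110.        ]
[ 87.89598815  -5.9829763  -94.8723529  173.89240861] [18.45287846 19.20785551 18.45391212 18.317269  ]
[[482.1  88.5  50. ]
 [458.  144.3  50. ]
 [516.4 170.7  50. ]
 [541.4 112.7  50. ]] [499.47648124 129.05485019  50.        ]
{"x":0.0003,"y":-0.0001,"z":0.0175,"wz":6.75},{"x":0.0003,"y":-0.0001,"z":0.0176,"wz":6.75},{"x":0.0002,"y":-0.0002,"z":0.0175,"wz":6.75},{"x":0.0002,"y":-0.0002,"z":0.0175,"wz":6.75},
end [501.9 128.6 165. ] -3.2052
```

Emit:
{"api": "play_rows", "payload": {
  "commands": [
    {"x": 0.0003, "y": -0.0001, "z": 0.0175, "wx": 0, "wy": 0, "wz": 6.75, "grip": 1},
    {"x": 0.0003, "y": -0.0001, "z": 0.0176, "wx": 0, "wy": 0, "wz": 6.75, "grip": 1},
    {"x": 0.0002, "y": -0.0002, "z": 0.0175, "wx": 0, "wy": 0, "wz": 6.75, "grip": 1},
    {"x": 0.0002, "y": -0.0002, "z": 0.0175, "wx": 0, "wy": 0, "wz": 6.75, "grip": 1},
    {"x": 0, "y": 0, "z": 0, "wx": 0, "wy": 0, "wz": 0, "grip": 1},
    {"x": 0, "y": 0, "z": 0, "wx": 0, "wy": 0, "wz": 0, "grip": 1}
  ]
}}

```text
clock: 2.68
eef_pos: [502.3, 128.8, 166.2]
eef_rot: [3.141, 0.001, 3.082]
wrist_force: [0.4, -0.6, 0.2]
finger_gap: 94.1
```

```bash
python3 - <<'E'
from h import *
import pickle
s=manip.read_state();pickle.dump(s,open('pics/w2.pkl','wb'));print(s['eef_pos'],s['eef_rot'],s['clock'],s['wrist_force'])
p,d=snap('wrist','w2')
cv2.imwrite('pics/c5.png',cv2.resize(p[140:240,270:370,::-1],(600,600),interpolation=cv2.INTER_CUBIC))
E
```

```text
[502.32490546 128.83913654 166.20910982] [3.14129625e+00 9.94762454e-04 3.08203980e+00] 2.675 [ 0.43784086 -0.58175743  0.20052249]
```

View pics/c5.png

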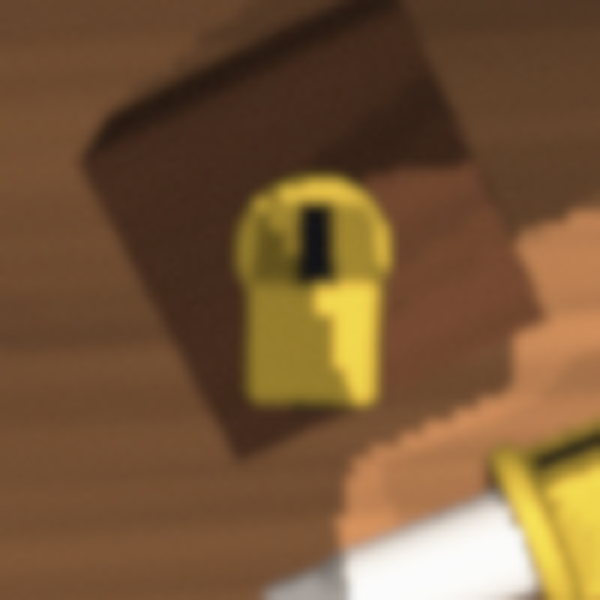

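The crop shows the grip squared up with the image. Its top face spans (245..380, 280..408) and the stripe is centred.

```bash
python3 - <<'E'
from h import *
import pickle
s=pickle.load(open('pics/w2.pkl','rb'))
c=np.array([[245,280],[380,281],[379,408],[246,405]])/6-.42+[270,140]
w=onz('wrist',c,110,s);print(w.round(1),w.mean(0))
e=np.roll(w,-1,0)-w;print(np.degrees(np.arctan2(e[:,1],e[:,0])),np.linalg.norm(e,axis=1))
Rm=R.from_euler('xyz',s['eef_rot']).as_matrix()
print(Rm.T@(w.mean(0)-s['eef_pos']))
E
```

```text
[[491.1 119.1 110. ]
 [492.5 139.2 110. ]
 [512.5 138.1 110. ]
 [510.8 117.9 110. ]] [501.72551379 128.58707895 110.        ]
[ 86.11508039  -3.25790905 -94.81385869 176.43999163] [20.12229052 20.00804295 20.2323059  19.67914839]
[ 0.63924164 -0.30394561 56.20841412]
```

Emit:
{"api": "play_rows", "payload": {
  "commands": [
    {"x": 0.0006, "y": -0.0003, "z": 0.034, "wx": 0, "wy": 0, "wz": 0, "grip": 1},
    {"x": 0, "y": 0, "z": 0.034, "wx": 0, "wy": 0, "wz": 0, "grip": 1},
    {"x": 0, "y": 0, "z": 0.034, "wx": 0, "wy": 0, "wz": 0, "grip": 1},
    {"x": 0, "y": 0, "z": 0, "wx": 0, "wy": 0, "wz": 0, "grip": 1},
    {"x": 0, "y": 0, "z": 0, "wx": 0, "wy": 0, "wz": 0, "grip": 0.5},
    {"x": 0, "y": 0, "z": 0, "wx": 0, "wy": 0, "wz": 0, "grip": 0.3},
    {"x": 0, "y": 0, "z": 0, "wx": 0, "wy": 0, "wz": 0, "grip": 0.1},
    {"x": 0, "y": 0, "z": 0, "wx": 0, "wy": 0, "wz": 0, "grip": 0.1},
    {"x": 0, "y": 0, "z": 0, "wx": 0, "wy": 0, "wz": 0, "grip": 0.1},
    {"x": 0, "y": 0, "z": 0, "wx": 0, "wy": 0, "wz": 0, "grip": 0.1},
    {"x": 0, "y": 0, "z": 0, "wx": 0, "wy": 0, "wz": 0, "grip": 0.1}
  ],
  "squeeze": 18
}}

```text
clock: 4.1
eef_pos: [501.6, 128.0, 63.3]
eef_rot: [-3.142, -0.0, 3.079]
wrist_force: [0.2, -0.5, -1.3]
finger_gap: 27.5
```

```bash
python3 - <<'E'
from h import *
s=manip.read_state();print(s['eef_pos'],s['eef_rot'],s['wrist_force'],s['moment'],s['finger_gap'],s['clock'])
E
```

```text
[501.63180424 128.01880321  63.3403109 ] [-3.14156977e+00 -3.70333794e-05  3.07875265e+00] [ 0.24790405 -0.54885923 -1.28836604] [ 0.01711373 -0.02235092 -0.01377039] 27.54573587978436 4.1
```

Still closing, so I'll wait a bit.

Emit:
{"api": "play_rows", "payload": {
  "commands": [
    {"x": 0, "y": 0, "z": 0, "wx": 0, "wy": 0, "wz": 0, "grip": 0.1},
    {"x": 0, "y": 0, "z": 0, "wx": 0, "wy": 0, "wz": 0, "grip": 0.1},
    {"x": 0, "y": 0, "z": 0, "wx": 0, "wy": 0, "wz": 0, "grip": 0.1},
    {"x": 0, "y": 0, "z": 0, "wx": 0, "wy": 0, "wz": 0, "grip": 0.1}
  ]
}}

```text
clock: 4.6
eef_pos: [501.6, 128.0, 63.3]
eef_rot: [3.142, -0.0, 3.079]
wrist_force: [-0.1, -0.0, -0.6]
finger_gap: 19.8
```

```bash
python3 - <<'E'
from h import *
s=manip.read_state();print(s['eef_pos'],s['eef_rot'],s['wrist_force'],s['moment'],s['finger_gap'],s['clock'])
E
```

```text
[501.60210784 128.04980358  63.3038286 ] [ 3.14159249e+00 -9.03141695e-05  3.07872584e+00] [-0.11291998 -0.03234048 -0.58185332] [-0.00128343  0.04009742 -0.00774184] 19.777756862791847 4.6
```

Gripped at 19.8 mm. Next I'll lift the tool and move so the wrist camera sits straight above the bore, with the tool off to the side.

```bash
python3 - <<'E'
from h import *
p=manip.read_state()
c=([501.6,128.05,183.3],p['eef_rot'][2])
plan([646.5,-198,165],np.radians(139.4),8,cmd=c)
E
```

```text
{"x":-0.0206,"y":-0.0395,"z":0.0023,"wz":4.62},{"x":-0.0238,"y":-0.0378,"z":0.0023,"wz":4.63},{"x":-0.0267,"y":-0.0357,"z":0.0023,"wz":4.62},{"x":-0.0295,"y":-0.0334,"z":0.0022,"wz":4.63},{"x":-0.0321,"y":-0.031,"z":0.0023,"wz":4.62},{"x":-0.0346,"y":-0.0282,"z":0.0023,"wz":4.63},{"x":-0.0366,"y":-0.0254,"z":0.0023,"wz":4.62},{"x":-0.0386,"y":-0.0224,"z":0.0023,"wz":4.63},
end [ 646.5 -198.   165. ] 2.433
```

Emit:
{"api": "play_rows", "payload": {
  "commands": [
    {"x": 0, "y": 0, "z": -0.01, "wx": 0, "wy": 0, "wz": 0, "grip": 0.1},
    {"x": 0, "y": 0, "z": -0.02, "wx": 0, "wy": 0, "wz": 0, "grip": 0.1},
    {"x": 0, "y": 0, "z": -0.03, "wx": 0, "wy": 0, "wz": 0, "grip": 0.1},
    {"x": 0, "y": 0, "z": -0.03, "wx": 0, "wy": 0, "wz": 0, "grip": 0.1},
    {"x": 0, "y": 0, "z": -0.03, "wx": 0, "wy": 0, "wz": 0, "grip": 0.1},
    {"x": -0.0206, "y": -0.0395, "z": 0.0023, "wx": 0, "wy": 0, "wz": 4.62, "grip": 0.1},
    {"x": -0.0238, "y": -0.0378, "z": 0.0023, "wx": 0, "wy": 0, "wz": 4.63, "grip": 0.1},
    {"x": -0.0267, "y": -0.0357, "z": 0.0023, "wx": 0, "wy": 0, "wz": 4.62, "grip": 0.1},
    {"x": -0.0295, "y": -0.0334, "z": 0.0022, "wx": 0, "wy": 0, "wz": 4.63, "grip": 0.1},
    {"x": -0.0321, "y": -0.031, "z": 0.0023, "wx": 0, "wy": 0, "wz": 4.62, "grip": 0.1},
    {"x": -0.0346, "y": -0.0282, "z": 0.0023, "wx": 0, "wy": 0, "wz": 4.63, "grip": 0.1},
    {"x": -0.0366, "y": -0.0254, "z": 0.0023, "wx": 0, "wy": 0, "wz": 4.62, "grip": 0.1},
    {"x": -0.0386, "y": -0.0224, "z": 0.0023, "wx": 0, "wy": 0, "wz": 4.63, "grip": 0.1},
    {"x": 0, "y": 0, "z": 0.02, "wx": 0, "wy": 0, "wz": 0, "grip": 0.1},
    {"x": 0, "y": 0, "z": 0.02, "wx": 0, "wy": 0, "wz": 0, "grip": 0.1},
    {"x": 0, "y": 0, "z": 0, "wx": 0, "wy": 0, "wz": 0, "grip": 0.1},
    {"x": 0, "y": 0, "z": 0, "wx": 0, "wy": 0, "wz": 0, "grip": 0.1}
  ]
}}

```text
clock: 6.72
eef_pos: [646.9, -198.1, 126.5]
eef_rot: [3.141, 0.001, 2.433]
wrist_force: [0.1, -1.0, -0.1]
finger_gap: 19.9
```

```bash
python3 - <<'E'
from h import *
import pickle
s=manip.read_state();pickle.dump(s,open('pics/w3.pkl','wb'));print(s['eef_pos'],s['eef_rot'],s['clock'],s['wrist_force'],s['finger_gap'],s['joints'])
p,d=snap('wrist','w3')
cv2.imwrite('pics/c6.png',cv2.resize(p[50:150,270:370,::-1],(600,600),interpolation=cv2.INTER_CUBIC))
E
```

```text
[ 646.89924671 -198.07274009  126.5053026 ] [3.14108886e+00 1.43579144e-03 2.43313661e+00] 6.725 [ 0.0604535  -1.03101149 -0.1095637 ] 19.927508421193174 [-3.51235484e-01  6.20924051e-01  1.16615169e+00 -3.07883678e-05
  1.35299560e+00 -1.21356950e+00]
```

View pics/w3.png

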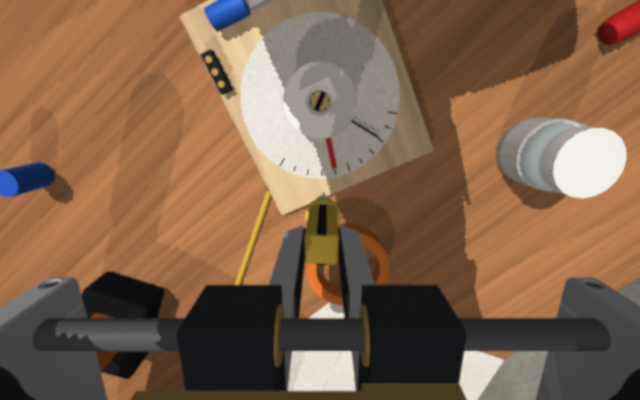

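View pics/c6.png

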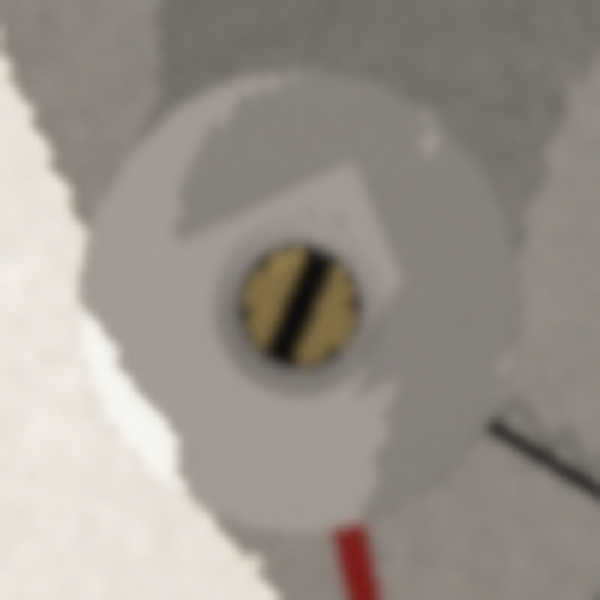

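The view shows the slug's brass face centred at about (320,101) with its slot. In the crop the slot runs from (320,250) to (282,362). The red hand is at about (331,150) and the needle at (365,128). Now I'll measure these.

```bash
cat > m.py <<'E'
from h import *
import pickle,sys
f,tag=sys.argv[1],sys.argv[2]
s=pickle.load(open(f'pics/{f}.pkl','rb'));z=np.load(f'pics/{f}.npz');p,d=z['p'],z['d']
h=cv2.cvtColor(p,cv2.COLOR_RGB2HSV)
cx,cy=map(int,tag.split(','))
x0,y0=cx-14,cy-14
sub=cv2.resize(p[y0:y0+28,x0:x0+28],None,fx=8,fy=8,interpolation=cv2.INTER_CUBIC)
hs=cv2.cvtColor(sub,cv2.COLOR_RGB2HSV)
br=cv2.inRange(hs,(15,80,50),(40,255,255))
pts=cv2.findNonZero(br)
hull=cv2.convexHull(pts)
el=cv2.fitEllipse(hull)
c=np.array(el[0])/8-.44+[x0,y0];print('slug px',c,'axes px',np.array(el[1])/8)
dk=(hs[:,:,2]<60).astype(np.uint8)
mask=np.zeros_like(dk);cv2.ellipse(mask,(tuple(el[0]),(el[1][0]*.85,el[1][1]*.85),el[2]),1,-1)
q=cv2.findNonZero(dk*mask)
(vx,vy,lx,ly)=cv2.fitLine(q,cv2.DIST_L2,0,.01,.01).ravel()
ln=np.array([[lx-60*vx,ly-60*vy],[lx+60*vx,ly+60*vy]])/8-.44+[x0,y0]
C=onz('wrist',c,44,s)[0];print('slug centre z44',C, 'depth',d[cy-2:cy+3,cx-5:cx+6].min(),d[cy-2:cy+3,cx-5:cx+6].max())
L=onz('wrist',ln,44,s);v=L[1]-L[0];print('slot dir deg mod180',np.degrees(np.arctan2(v[1],v[0]))%180-180,'line pt offset',np.cross(v[:2]/np.linalg.norm(v[:2]),C[:2]-L[0,:2]))
# hands
H,W=p.shape[:2];yy,xx=np.mgrid[:H,:W]
G=onz('wrist',np.c_[xx.ravel(),yy.ravel()],16,s)[:,:2].reshape(H,W,2)-C[:2]
r=np.hypot(G[...,0],G[...,1]);ang=np.degrees(np.arctan2(G[...,1],G[...,0]))
ring=(r>40)&(r<68)
red=ring&(cv2.inRange(h,(0,150,60),(8,255,255))>0)
a=ang[red];print('red',len(a),np.median(a),a.min(),a.max())
def lineang(m):
    P=G[m].astype(np.float32);vx,vy,x,y=cv2.fitLine(P,cv2.DIST_HUBER,0,.01,.01).ravel()
    if vx*P[:,0].mean()+vy*P[:,1].mean()<0:vx,vy=-vx,-vy
    return np.degrees(np.arctan2(vy,vx)), x*vy-y*vx
print('red line',lineang(red))
bl=(r>40)&(r<58)&(h[...,2]<55)
k,l,stt,cc=cv2.connectedComponentsWithStats(bl.astype(np.uint8))
for i in range(1,k):
    if stt[i,4]>=12: print('black',stt[i],np.median(ang[l==i]).round(2),'line',lineang(l==i))
E
python3 m.py w3 320,101
python3 - <<'E'
import numpy as np
d=np.load('pics/w3.npz')['d']
print(d[92:112:2,300:342:2].round(0).astype(int))
E
```

```text
slug px [319.39895302 100.67859035] axes px [18.56993484 19.21175766]
slug centre z44 [ 582.08225005 -145.29836118   44.        ] depth 279.1219 287.17767
slot dir deg mod180 -64.61127818692223 line pt offset 0.11590002178196546
red 96 -27.85295343789708 -30.240761220391267 -25.49965948493401
red line (np.float32(-27.37309), np.float32(0.44300842))
[[266 267 268 267 267 269 270 293 277 277 280 283 284 284 270 269 267 268
  280 281 281]
 [269 267 269 268 269 270 294 284 279 279 283 284 283 279 284 270 267 268
  281 281 281]
 [269 268 268 267 270 278 281 280 281 281 285 283 286 280 284 270 269 269
  268 281 280]
 [268 269 266 268 269 292 279 281 280 284 283 284 279 280 280 277 270 268
  267 282 282]
 [283 268 269 270 270 284 280 281 281 287 285 286 281 280 285 284 270 268
  269 268 283]
 [283 270 271 270 271 298 283 282 281 287 286 287 281 281 281 283 271 270
  270 268 283]
 [282 283 269 270 272 284 282 281 286 286 286 282 281 282 282 273 271 269
  270 271 269]
 [284 284 272 271 271 273 281 282 287 288 288 281 283 282 299 273 272 269
  271 270 270]
 [284 285 284 271 271 270 278 288   0 288 283 282 282   0 273 271 272 271
  270 270 271]
 [284 285 284 271 271 272 273 275 298 289 283 287 295 275 272 272 271 271
  271 270 272]]m.py:21: DeprecationWarning: Arrays of 2-dimensional vectors are deprecated. Use arrays of 3-dimensional vectors instead. (deprecated in NumPy 2.0)
  L=onz('wrist',ln,44,s);v=L[1]-L[0];print('slot dir deg mod180',np.degrees(np.arctan2(v[1],v[0]))%180-180,'line pt offset',np.cross(v[:2]/np.linalg.norm(v[:2]),C[:2]-L[0,:2]))
```

```bash
python3 - <<'E'
from h import *
import pickle
s=pickle.load(open('pics/w3.pkl','rb'));z=np.load('pics/w3.npz');p=z['p']
g=p.max(2).astype(float)
C=onz('wrist',[319.4,100.7],45,s)[0]
yy,xx=np.mgrid[:400,:640];P=onz('wrist',np.c_[xx.ravel(),yy.ravel()],45,s)[:,:2].reshape(400,640,2)-C[:2]
r=np.hypot(P[...,0],P[...,1]);m=r<7
w=np.clip(95-g,0,None)*m
for rr in(5,6,7,7.5):
    w=np.clip(95-g,0,None)*(r<rr)
    M=np.einsum('ij,ijk,ijl->kl',w,P,P)
    ev,V=np.linalg.eigh(M);v=V[:,1];print(rr,np.degrees(np.arctan2(v[1],v[0]))%180-180,(w[...,None]*P).sum((0,1))/w.sum())
G=onz('wrist',np.c_[xx.ravel(),yy.ravel()],16,s)[:,:2].reshape(400,640,2)-C[:2]
r=np.hypot(G[...,0],G[...,1]);a=np.degrees(np.arctan2(G[...,1],G[...,0]))
for lo,hi in((40,48),(48,56),(56,64)):
    for A in np.arange(-60,60,2.):
        k=(r>lo)&(r<hi)&(abs(a-A)<1)
        if k.any() and g[k].min()<75: print(lo,A,g[k].min(),a[k&(g<75)].mean().round(2),end=' | ')
    print()
E
```

```text
5 -63.97317148959715 [0.09882271 0.02800521]
6 -64.53954646765142 [0.07382557 0.1116083 ]
7 -64.69360847260035 [0.10831011 0.01798899]
7.5 -64.59719169953689 [0.10499739 0.06376911]
40 18.0 58.0 18.45 | 40 20.0 64.0 19.39 | 
48 18.0 59.0 18.48 | 48 20.0 59.0 19.39 | 
56 18.0 59.0 18.6 | 56 20.0 66.0 19.25 |
```

```bash
python3 - <<'E'
from h import *
plan([582.1,-145.3,126.5],np.radians(116.4),4)
E
```

```text
{"x":0.0209,"y":-0.0005,"z":0,"wz":5.75},{"x":0.0207,"y":-0.0027,"z":0,"wz":5.75},{"x":0.0204,"y":-0.0046,"z":0.0001,"wz":5.76},{"x":0.0198,"y":-0.0068,"z":-0,"wz":5.75},
end [ 582.1 -145.3  126.5] 2.0316
```

Emit:
{"api": "play_rows", "payload": {
  "commands": [
    {"x": 0.0209, "y": -0.0005, "z": 0, "wx": 0, "wy": 0, "wz": 5.75, "grip": 0.1},
    {"x": 0.0207, "y": -0.0027, "z": 0, "wx": 0, "wy": 0, "wz": 5.75, "grip": 0.1},
    {"x": 0.0204, "y": -0.0046, "z": 0, "wx": 0, "wy": 0, "wz": 5.75, "grip": 0.1},
    {"x": 0.0198, "y": -0.0068, "z": 0, "wx": 0, "wy": 0, "wz": 5.75, "grip": 0.1},
    {"x": 0, "y": 0, "z": 0, "wx": 0, "wy": 0, "wz": 0, "grip": 0.1},
    {"x": 0, "y": 0, "z": 0, "wx": 0, "wy": 0, "wz": 0, "grip": 0.1}
  ]
}}

```text
clock: 7.52
eef_pos: [582.3, -145.7, 125.8]
eef_rot: [3.141, 0.001, 2.034]
wrist_force: [0.7, 0.5, 0.1]
finger_gap: 20.1
```

```bash
cat > look.py <<'E'
from h import *
import pickle,sys
f=sys.argv[1]
s=manip.read_state();pickle.dump(s,open(f'pics/{f}.pkl','wb'));print(s['eef_pos'].round(2),s['eef_rot'].round(4),s['clock'],s['wrist_force'].round(2),s['moment'].round(3),round(s['finger_gap'],2))
if len(sys.argv)>2:
    p,d=snap(sys.argv[2],f)
E
python3 look.py w4 wrist; python3 look.py s4 scene; python3 -c "
import cv2
a=cv2.imread('pics/s4.png');cv2.imwrite('pics/c7.png',cv2.resize(a[150:310,240:400],(600,600),interpolation=2))"
```

```text
[ 582.31 -145.69  125.8 ] [3.1407e+00 1.0000e-03 2.0336e+00] 7.525 [0.72 0.52 0.12] [-0.076  0.066  0.046] 20.06
[ 582.21 -145.75  125.47] [3.141e+00 6.000e-04 2.033e+00] 7.575 [-0.55 -0.29 -1.59] [-0.05   0.032  0.027] 19.96
```

View pics/w4.png

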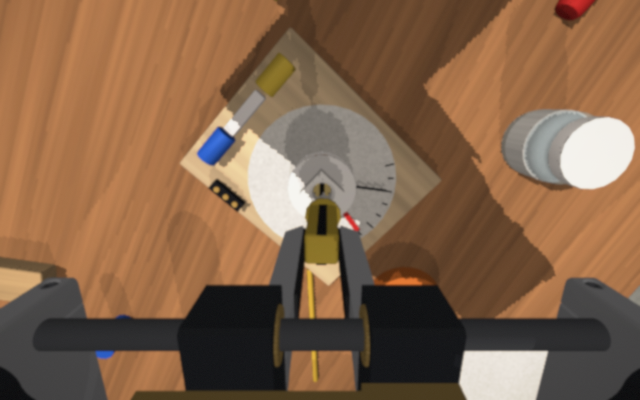

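View pics/c7.png

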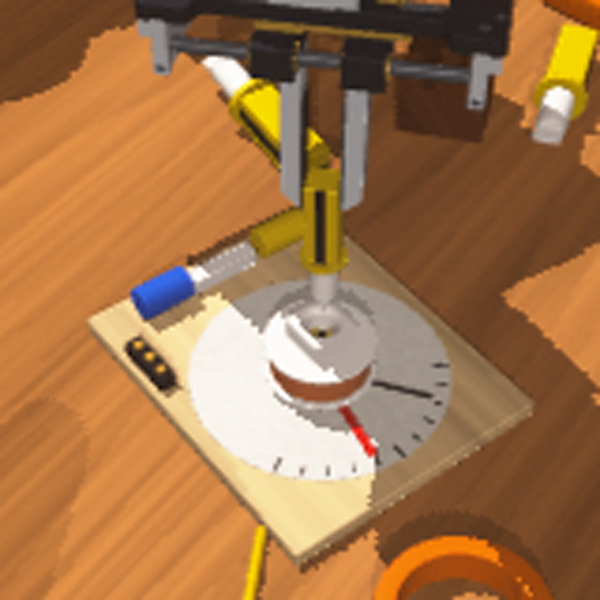

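The wrist view shows the tool over the bore, with the needle at (375,188) and the red hand at (352,222) both visible. The scene crop shows the tool upright above the former. I'll go down into the mouth.

Emit:
{"api": "play_rows", "payload": {
  "commands": [
    {"x": 0.0004, "y": 0, "z": 0.007, "wx": 0, "wy": 0, "wz": 0, "grip": 0.1},
    {"x": 0, "y": 0, "z": 0.007, "wx": 0, "wy": 0, "wz": 0, "grip": 0.1},
    {"x": 0, "y": 0, "z": 0.004, "wx": 0, "wy": 0, "wz": 0, "grip": 0.1},
    {"x": 0, "y": 0, "z": 0.003, "wx": 0, "wy": 0, "wz": 0, "grip": 0.1},
    {"x": 0, "y": 0, "z": 0.003, "wx": 0, "wy": 0, "wz": 0, "grip": 0.1},
    {"x": 0, "y": 0, "z": 0, "wx": 0, "wy": 0, "wz": 0, "grip": 0.1},
    {"x": 0, "y": 0, "z": 0, "wx": 0, "wy": 0, "wz": 0, "grip": 0.1}
  ]
}}

```text
clock: 8.5
eef_pos: [581.5, -144.9, 101.2]
eef_rot: [3.141, 0.0, 2.032]
wrist_force: [-0.7, -0.1, -0.5]
finger_gap: 19.9
```

```bash
python3 look.py a1
```

```text
[ 581.51 -144.92  101.22] [3.1414e+00 2.0000e-04 2.0316e+00] 8.5 [-0.65 -0.13 -0.53] [-0.033  0.065  0.06 ] 19.86
```

Emit:
{"api": "play_rows", "payload": {
  "commands": [
    {"x": -0.0004, "y": 0.0003, "z": 0.0015, "wx": 0, "wy": 0, "wz": 0, "grip": 0.1},
    {"x": 0, "y": 0, "z": 0.0015, "wx": 0, "wy": 0, "wz": 0, "grip": 0.1},
    {"x": 0, "y": 0, "z": 0.0015, "wx": 0, "wy": 0, "wz": 0, "grip": 0.1},
    {"x": 0, "y": 0, "z": 0, "wx": 0, "wy": 0, "wz": 0, "grip": 0.1}
  ]
}}

```text
clock: 9.0
eef_pos: [581.8, -145.1, 96.4]
eef_rot: [-3.141, -0.0, 2.032]
wrist_force: [0.7, 0.1, -0.5]
finger_gap: 20.0
```

```bash
python3 look.py a2
```

```text
[ 581.8  -145.13   96.38] [-3.1414e+00 -2.0000e-04  2.0315e+00] 9.0 [ 0.65  0.07 -0.51] [0.013 0.062 0.022] 20.01
```

Emit:
{"api": "play_rows", "payload": {
  "commands": [
    {"x": 0, "y": 0, "z": 0.001, "wx": 0, "wy": 0, "wz": 0, "grip": 0.1},
    {"x": 0, "y": 0, "z": 0.001, "wx": 0, "wy": 0, "wz": 0, "grip": 0.1},
    {"x": 0, "y": 0, "z": 0, "wx": 0, "wy": 0, "wz": 0, "grip": 0.1}
  ]
}}

```text
clock: 9.38
eef_pos: [581.8, -145.1, 94.4]
eef_rot: [-3.141, -0.0, 2.032]
wrist_force: [-0.5, -0.2, 0.3]
finger_gap: 20.1
```

```bash
python3 look.py a3
```

```text
[ 581.81 -145.13   94.44] [-3.1415e+00 -1.0000e-04  2.0315e+00] 9.375 [-0.48 -0.24  0.27] [-0.04  -0.009 -0.002] 20.06
```

Emit:
{"api": "play_rows", "payload": {
  "commands": [
    {"x": 0, "y": 0, "z": 0.001, "wx": 0, "wy": 0, "wz": 0, "grip": 0.1},
    {"x": 0, "y": 0, "z": 0.001, "wx": 0, "wy": 0, "wz": 0, "grip": 0.1},
    {"x": 0, "y": 0, "z": 0, "wx": 0, "wy": 0, "wz": 0, "grip": 0.1}
  ]
}}

```text
clock: 9.75
eef_pos: [581.8, -145.1, 92.5]
eef_rot: [-3.141, -0.0, 2.032]
wrist_force: [-0.4, -0.5, -1.1]
finger_gap: 19.9
```

```bash
python3 look.py a4
```

```text
[ 581.82 -145.11   92.45] [-3.1415e+00 -1.0000e-04  2.0316e+00] 9.75 [-0.35 -0.48 -1.14] [-0.07   0.03  -0.003] 19.87
```

Emit:
{"api": "play_rows", "payload": {
  "commands": [
    {"x": 0, "y": 0, "z": 0.001, "wx": 0, "wy": 0, "wz": 0, "grip": 0.1},
    {"x": 0, "y": 0, "z": 0, "wx": 0, "wy": 0, "wz": 0, "grip": 0.1}
  ]
}}

```text
clock: 10.0
eef_pos: [581.9, -145.2, 91.6]
eef_rot: [3.142, 0.0, 2.032]
wrist_force: [-0.4, -0.1, 0.6]
finger_gap: 19.8
```

```bash
python3 look.py a5
```

```text
[ 581.91 -145.18   91.59] [3.1415e+00 1.0000e-04 2.0315e+00] 10.0 [-0.41 -0.07  0.58] [-0.044  0.083  0.009] 19.8
```

Emit:
{"api": "play_rows", "payload": {
  "commands": [
    {"x": 0, "y": 0, "z": 0.001, "wx": 0, "wy": 0, "wz": 0, "grip": 0.1},
    {"x": 0, "y": 0, "z": 0, "wx": 0, "wy": 0, "wz": 0, "grip": 0.1}
  ]
}}

```text
clock: 10.25
eef_pos: [581.9, -145.1, 90.6]
eef_rot: [3.141, 0.0, 2.032]
wrist_force: [-0.6, -0.3, 1.0]
finger_gap: 20.0
```

```bash
python3 look.py a6
```

```text
[ 581.94 -145.14   90.62] [3.1414e+00 1.0000e-04 2.0316e+00] 10.25 [-0.57 -0.26  1.01] [-0.026  0.057  0.03 ] 20.03
```

Emit:
{"api": "play_rows", "payload": {
  "commands": [
    {"x": 0, "y": 0, "z": 0.001, "wx": 0, "wy": 0, "wz": 0, "grip": 0.1},
    {"x": 0, "y": 0, "z": 0, "wx": 0, "wy": 0, "wz": 0, "grip": 0.1}
  ]
}}

```text
clock: 10.5
eef_pos: [582.0, -145.1, 89.7]
eef_rot: [3.141, 0.0, 2.032]
wrist_force: [-0.1, 0.1, 2.0]
finger_gap: 19.6
```

```bash
python3 look.py a7;sleep .1;python3 look.py a7
```

```text
[ 581.96 -145.14   89.65] [3.1414e+00 2.0000e-04 2.0316e+00] 10.5 [-0.11  0.09  1.95] [-0.018  0.07   0.015] 19.56
[ 581.96 -145.14   89.65] [3.1414e+00 2.0000e-04 2.0316e+00] 10.5 [-0.11  0.09  1.95] [-0.018  0.07   0.015] 19.56
```

Emit:
{"api": "play_rows", "payload": {
  "commands": [
    {"x": 0, "y": 0, "z": 0.001, "wx": 0, "wy": 0, "wz": 0, "grip": 0.1},
    {"x": 0, "y": 0, "z": 0, "wx": 0, "wy": 0, "wz": 0, "grip": 0.1}
  ]
}}

```text
clock: 10.75
eef_pos: [581.9, -145.1, 88.6]
eef_rot: [3.141, 0.0, 2.032]
wrist_force: [-0.8, -0.6, 3.2]
finger_gap: 19.7
```

```bash
python3 look.py a8
```

```text
[ 581.95 -145.14   88.62] [3.1414e+00 2.0000e-04 2.0316e+00] 10.75 [-0.77 -0.62  3.21] [-0.05   0.026  0.057] 19.67
```

Force began at TCP z of about 91, which is the slot-bottom height, so the blade is in the slot and pressing lightly at 3 N. I'll turn 30° clockwise and check the needle.

Emit:
{"api": "play_rows", "payload": {
  "commands": [
    {"x": 0, "y": 0, "z": 0, "wx": 0, "wy": 0, "wz": 3, "grip": 0.1},
    {"x": 0, "y": 0, "z": 0, "wx": 0, "wy": 0, "wz": 3, "grip": 0.1},
    {"x": 0, "y": 0, "z": 0, "wx": 0, "wy": 0, "wz": 3, "grip": 0.1},
    {"x": 0, "y": 0, "z": 0, "wx": 0, "wy": 0, "wz": 3, "grip": 0.1},
    {"x": 0, "y": 0, "z": 0, "wx": 0, "wy": 0, "wz": 3, "grip": 0.1},
    {"x": 0, "y": 0, "z": 0, "wx": 0, "wy": 0, "wz": 3, "grip": 0.1},
    {"x": 0, "y": 0, "z": 0, "wx": 0, "wy": 0, "wz": 3, "grip": 0.1},
    {"x": 0, "y": 0, "z": 0, "wx": 0, "wy": 0, "wz": 3, "grip": 0.1},
    {"x": 0, "y": 0, "z": 0, "wx": 0, "wy": 0, "wz": 3, "grip": 0.1},
    {"x": 0, "y": 0, "z": 0, "wx": 0, "wy": 0, "wz": 3, "grip": 0.1},
    {"x": 0, "y": 0, "z": 0, "wx": 0, "wy": 0, "wz": 0, "grip": 0.1}
  ]
}}

```text
clock: 12.12
eef_pos: [581.7, -145.0, 88.5]
eef_rot: [-3.141, -0.0, 1.508]
wrist_force: [-2.2, 0.8, 3.7]
finger_gap: 19.8
```

```bash
python3 look.py w5 wrist; python3 -c "
import cv2
a=cv2.imread('pics/w5.png');cv2.imwrite('pics/c8.png',cv2.resize(a[110:270,240:440],(800,640)[:1]+(600,),interpolation=2))"
cat > hands.py <<'E'
from h import *
import pickle,sys
f=sys.argv[1]
s=pickle.load(open(f'pics/{f}.pkl','rb'));p=np.load(f'pics/{f}.npz')['p'];g=p.max(2).astype(int)
C=np.array([581.95,-145.2])
yy,xx=np.mgrid[:400,:640]
G=onz('wrist',np.c_[xx.ravel(),yy.ravel()],16,s)[:,:2].reshape(400,640,2)-C
r=np.hypot(G[...,0],G[...,1]);a=np.degrees(np.arctan2(G[...,1],G[...,0]))
h=cv2.cvtColor(p,cv2.COLOR_RGB2HSV)
red=(cv2.inRange(h,(0,140,50),(8,255,255))>0)|(cv2.inRange(h,(174,140,50),(180,255,255))>0)
for lo,hi in((38,44),(44,50),(50,56),(56,62),(62,69)):
    k=(r>lo)&(r<hi)
    rr=k&red&(abs(a+27)<8)
    dk=k&(g<80)&(abs(a)<50)&~red
    print(lo,'red',rr.sum(),a[rr].mean().round(2) if rr.any() else None,'dark',[(int(round(x)),) for x in np.unique(np.round(a[dk]))][:14], 'med',np.median(a[dk]).round(2) if dk.any() else None)
E
python3 hands.py w5
```

```text
[ 581.68 -145.01   88.53] [-3.1411e+00 -2.0000e-04  1.5083e+00] 12.125 [-2.21  0.78  3.68] [0.152 0.571 0.023] 19.75
38 red 12 -26.96 dark [(5,), (6,), (7,)] med 5.99
44 red 27 -27.06 dark [(5,), (6,), (7,)] med 5.71
50 red 25 -27.29 dark [(5,), (6,), (7,)] med 5.49
56 red 26 -27.22 dark [(5,), (6,), (7,)] med 5.72
62 red 28 -27.37 dark [(5,), (6,), (7,)] med 5.75
```

View pics/c8.png

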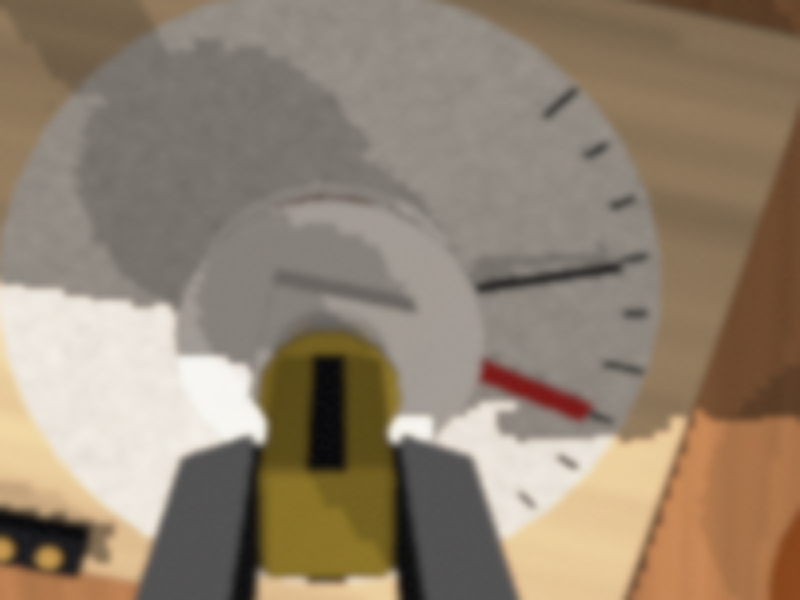

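The needle has moved with the tool, from 18.9° to 5.75°. The red hand is at -27.2°, so about 33° remain. I'll turn another 29° and then trim.

Emit:
{"api": "play_rows", "payload": {
  "commands": [
    {"x": 0, "y": 0, "z": 0, "wx": 0, "wy": 0, "wz": 3, "grip": 0.1},
    {"x": 0, "y": 0, "z": 0, "wx": 0, "wy": 0, "wz": 3, "grip": 0.1},
    {"x": 0, "y": 0, "z": 0, "wx": 0, "wy": 0, "wz": 3, "grip": 0.1},
    {"x": 0, "y": 0, "z": 0, "wx": 0, "wy": 0, "wz": 3, "grip": 0.1},
    {"x": 0, "y": 0, "z": 0, "wx": 0, "wy": 0, "wz": 3, "grip": 0.1},
    {"x": 0, "y": 0, "z": 0, "wx": 0, "wy": 0, "wz": 3, "grip": 0.1},
    {"x": 0, "y": 0, "z": 0, "wx": 0, "wy": 0, "wz": 3, "grip": 0.1},
    {"x": 0, "y": 0, "z": 0, "wx": 0, "wy": 0, "wz": 3, "grip": 0.1},
    {"x": 0, "y": 0, "z": 0, "wx": 0, "wy": 0, "wz": 3, "grip": 0.1},
    {"x": 0, "y": 0, "z": 0, "wx": 0, "wy": 0, "wz": 2, "grip": 0.1},
    {"x": 0, "y": 0, "z": 0, "wx": 0, "wy": 0, "wz": 0, "grip": 0.1}
  ]
}}

```text
clock: 13.55
eef_pos: [581.8, -145.0, 88.5]
eef_rot: [-3.141, -0.0, 1.003]
wrist_force: [-1.8, 2.4, 4.0]
finger_gap: 19.8
```

```bash
python3 look.py w6 wrist; python3 -c "
import cv2
a=cv2.imread('pics/w6.png');cv2.imwrite('pics/c9.png',cv2.resize(a[110:270,240:440],(800,600),interpolation=2))"
python3 hands.py w6
```

```text
[ 581.83 -144.99   88.51] [-3.1413e+00 -1.0000e-04  1.0026e+00] 13.55 [-1.79  2.43  4.03] [0.53  0.563 0.066] 19.83
38 red 33 -26.85 dark [(-23,), (-22,), (-21,)] med -22.33
44 red 32 -26.65 dark [(-23,), (-22,), (-21,)] med -22.38
50 red 35 -26.47 dark [(-23,), (-22,)] med -22.51
56 red 43 -26.15 dark [(-23,), (-22,)] med -22.45
62 red 37 -26.88 dark [(-23,), (-22,)] med -22.49
```

View pics/c9.png

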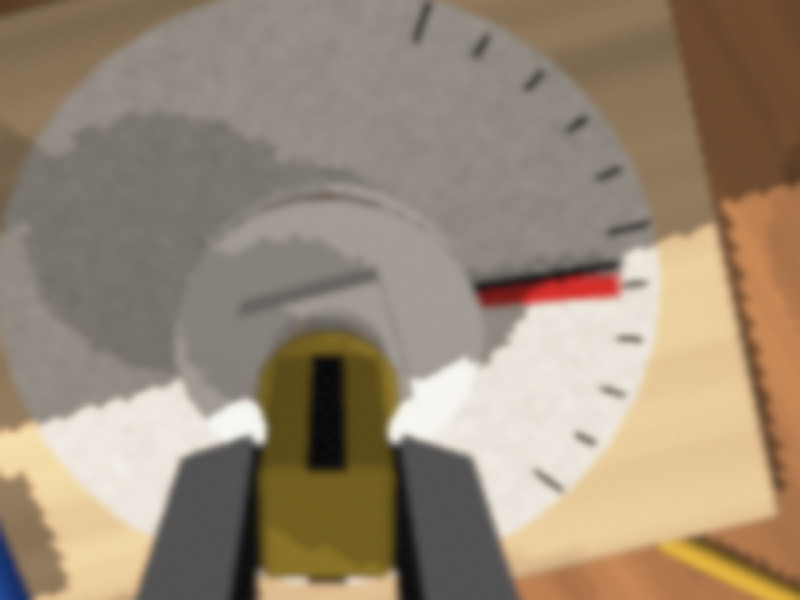

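The needle is at -22.45° at the red hand's edge, and the red hand's unobstructed centre is at about -27.2°. I'll turn 4.5° more.

Emit:
{"api": "play_rows", "payload": {
  "commands": [
    {"x": 0, "y": 0, "z": 0, "wx": 0, "wy": 0, "wz": 2.5, "grip": 0.1},
    {"x": 0, "y": 0, "z": 0, "wx": 0, "wy": 0, "wz": 2, "grip": 0.1},
    {"x": 0, "y": 0, "z": 0, "wx": 0, "wy": 0, "wz": 0, "grip": 0.1},
    {"x": 0, "y": 0, "z": 0, "wx": 0, "wy": 0, "wz": 0, "grip": 0.1}
  ]
}}

```text
clock: 14.1
eef_pos: [581.9, -145.1, 88.5]
eef_rot: [3.142, 0.0, 0.924]
wrist_force: [-0.9, 1.9, 2.9]
finger_gap: 20.0
```

```bash
python3 look.py w7 wrist; python3 -c "
import cv2
a=cv2.imread('pics/w7.png');cv2.imwrite('pics/c10.png',cv2.resize(a[150:210,340:420],(800,600),interpolation=2))"
python3 hands.py w7
```

```text
[ 581.87 -145.12   88.55] [3.1416 0.     0.9241] 14.1 [-0.89  1.89  2.85] [0.505 0.61  0.071] 20.04
38 red 20 -26.72 dark [(-27,)] med -27.22
44 red 26 -27.23 dark [] med None
50 red 27 -26.98 dark [] med None
56 red 25 -27.07 dark [] med None
62 red 27 -27.36 dark [] med None
```

View pics/c10.png

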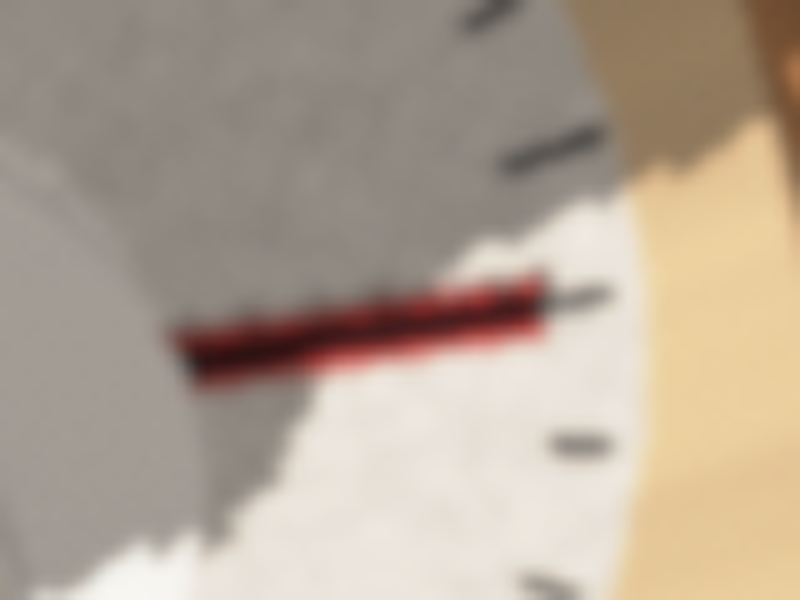

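The close view shows the black needle centred on the red hand, with red on both sides. I'll back off 8° within the 22° of play so lifting doesn't drag the slug, then lift straight up.

Emit:
{"api": "play_rows", "payload": {
  "commands": [
    {"x": 0, "y": 0, "z": 0, "wx": 0, "wy": 0, "wz": -4, "grip": 0.1},
    {"x": 0, "y": 0, "z": 0, "wx": 0, "wy": 0, "wz": -4, "grip": 0.1},
    {"x": 0, "y": 0, "z": 0, "wx": 0, "wy": 0, "wz": 0, "grip": 0.1},
    {"x": 0, "y": 0, "z": -0.002, "wx": 0, "wy": 0, "wz": 0, "grip": 0.1},
    {"x": 0, "y": 0, "z": -0.003, "wx": 0, "wy": 0, "wz": 0, "grip": 0.1},
    {"x": 0, "y": 0, "z": -0.004, "wx": 0, "wy": 0, "wz": 0, "grip": 0.1},
    {"x": 0, "y": 0, "z": -0.006, "wx": 0, "wy": 0, "wz": 0, "grip": 0.1},
    {"x": 0, "y": 0, "z": -0.01, "wx": 0, "wy": 0, "wz": 0, "grip": 0.1},
    {"x": 0, "y": 0, "z": -0.02, "wx": 0, "wy": 0, "wz": 0, "grip": 0.1},
    {"x": 0, "y": 0, "z": -0.03, "wx": 0, "wy": 0, "wz": 0, "grip": 0.1},
    {"x": 0, "y": 0, "z": 0, "wx": 0, "wy": 0, "wz": 0, "grip": 0.1},
    {"x": 0, "y": 0, "z": 0, "wx": 0, "wy": 0, "wz": 0, "grip": 0.1}
  ]
}}

```text
clock: 15.65
eef_pos: [581.5, -145.0, 162.8]
eef_rot: [-3.141, 0.0, 1.063]
wrist_force: [0.1, -0.7, -1.4]
finger_gap: 19.8
```

```bash
python3 look.py w8 wrist; python3 -c "
import cv2
a=cv2.imread('pics/w8.png');cv2.imwrite('pics/c11.png',cv2.resize(a[100:250,240:440],(800,600),interpolation=2))"
python3 hands.py w8
```

```text
[ 581.54 -145.05  162.79] [-3.1407e+00  2.0000e-04  1.0629e+00] 15.65 [ 0.12 -0.71 -1.41] [-0.076  0.098  0.008] 19.76
38 red 9 -27.08 dark [(-28,)] med -27.95
44 red 10 -27.41 dark [] med None
50 red 10 -27.6 dark [] med None
56 red 8 -27.3 dark [] med None
62 red 9 -27.72 dark [] med None
```

View pics/c11.png

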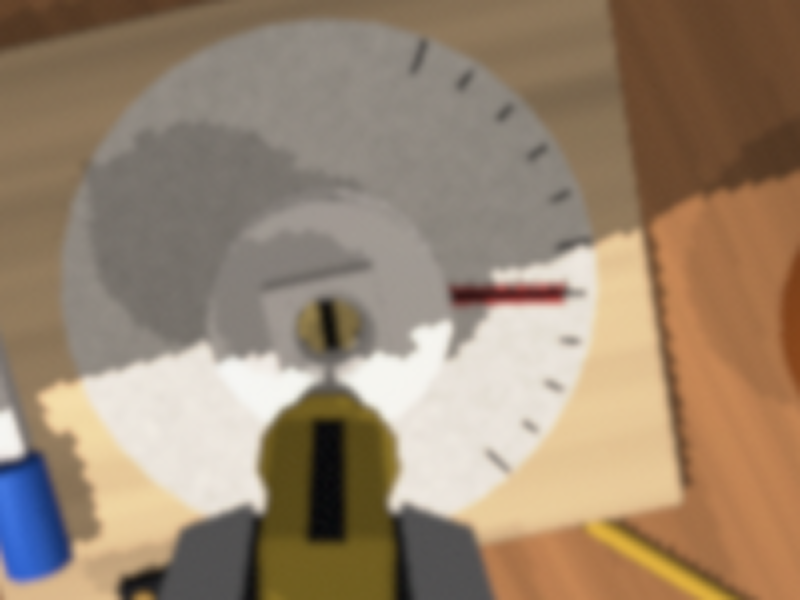

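The needle stayed over the red hand after the lift. Now back to above the holder with the original yaw.

```bash
python3 - <<'E'
from h import *
plan([501.6,128.1,185],3.0787,13)
E
```

```text
{"x":0.0154,"y":-0.0156,"z":-0.0017,"wz":-8.88},{"x":0.0176,"y":-0.013,"z":-0.0018,"wz":-8.89},{"x":0.0194,"y":-0.0102,"z":-0.0017,"wz":-8.88},{"x":0.0207,"y":-0.007,"z":-0.0017,"wz":-8.89},{"x":0.0215,"y":-0.0038,"z":-0.0018,"wz":-8.88},{"x":0.0219,"y":-0.0003,"z":-0.0017,"wz":-8.89},{"x":0.0217,"y":0.003,"z":-0.0017,"wz":-8.88},{"x":0.0209,"y":0.0063,"z":-0.0018,"wz":-8.89},{"x":0.0198,"y":0.0095,"z":-0.0017,"wz":-8.88},{"x":0.018,"y":0.0124,"z":-0.0017,"wz":-8.89},{"x":0.0159,"y":0.0151,"z":-0.0018,"wz":-8.88},{"x":0.0133,"y":0.0173,"z":-0.0017,"wz":-8.88},{"x":0.0106,"y":0.0192,"z":-0.0017,"wz":-8.89},
end [501.6 128.1 185. ] 3.0787
```

Emit:
{"api": "play_rows", "payload": {
  "commands": [
    {"x": 0.0154, "y": -0.0156, "z": -0.0017, "wx": 0, "wy": 0, "wz": -8.88, "grip": 0.1},
    {"x": 0.0176, "y": -0.013, "z": -0.0018, "wx": 0, "wy": 0, "wz": -8.89, "grip": 0.1},
    {"x": 0.0194, "y": -0.0102, "z": -0.0017, "wx": 0, "wy": 0, "wz": -8.88, "grip": 0.1},
    {"x": 0.0207, "y": -0.007, "z": -0.0017, "wx": 0, "wy": 0, "wz": -8.89, "grip": 0.1},
    {"x": 0.0215, "y": -0.0038, "z": -0.0018, "wx": 0, "wy": 0, "wz": -8.88, "grip": 0.1},
    {"x": 0.0219, "y": -0.0003, "z": -0.0017, "wx": 0, "wy": 0, "wz": -8.89, "grip": 0.1},
    {"x": 0.0217, "y": 0.003, "z": -0.0017, "wx": 0, "wy": 0, "wz": -8.88, "grip": 0.1},
    {"x": 0.0209, "y": 0.0063, "z": -0.0018, "wx": 0, "wy": 0, "wz": -8.89, "grip": 0.1},
    {"x": 0.0198, "y": 0.0095, "z": -0.0017, "wx": 0, "wy": 0, "wz": -8.88, "grip": 0.1},
    {"x": 0.018, "y": 0.0124, "z": -0.0017, "wx": 0, "wy": 0, "wz": -8.89, "grip": 0.1},
    {"x": 0.0159, "y": 0.0151, "z": -0.0018, "wx": 0, "wy": 0, "wz": -8.88, "grip": 0.1},
    {"x": 0.0133, "y": 0.0173, "z": -0.0017, "wx": 0, "wy": 0, "wz": -8.88, "grip": 0.1},
    {"x": 0.0106, "y": 0.0192, "z": -0.0017, "wx": 0, "wy": 0, "wz": -8.89, "grip": 0.1},
    {"x": 0, "y": 0, "z": 0, "wx": 0, "wy": 0, "wz": 0, "grip": 0.1},
    {"x": 0, "y": 0, "z": 0, "wx": 0, "wy": 0, "wz": 0, "grip": 0.1}
  ]
}}

```text
clock: 17.58
eef_pos: [502.0, 127.5, 185.5]
eef_rot: [-3.141, -0.001, 3.076]
wrist_force: [0.1, 0.2, -0.9]
finger_gap: 20.0
```

```bash
python3 look.py w9 wrist; python3 -c "
import cv2
a=cv2.imread('pics/w9.png');cv2.imwrite('pics/c12.png',cv2.resize(a[80:280,200:440],(720,600),interpolation=2))"
```

```text
[501.98 127.5  185.48] [-3.1412e+00 -8.0000e-04  3.0759e+00] 17.575 [ 0.1   0.23 -0.95] [0.029 0.023 0.006] 19.99
```

View pics/c12.png

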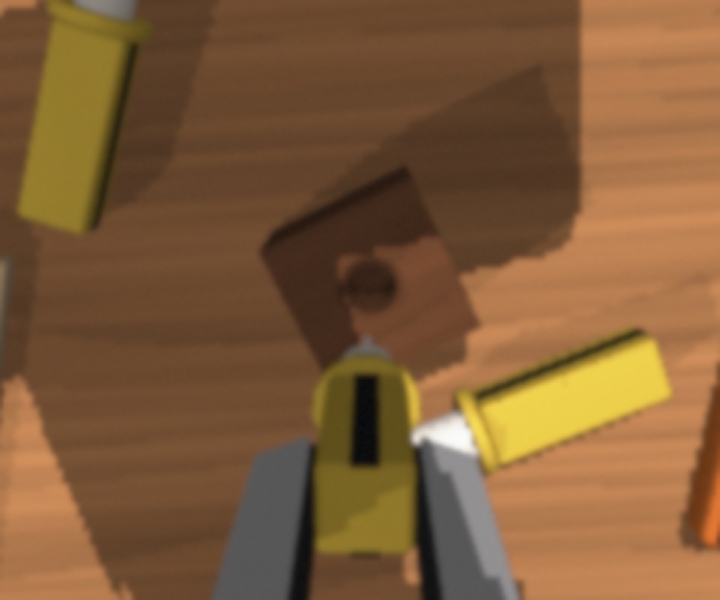

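The hole shows clear at crop (370,286), about pixel (323,175). I'll compute its position.

```bash
python3 - <<'E'
from h import *
import pickle
s=pickle.load(open('pics/w9.pkl','rb'))
w=onz('wrist',[[322.9,174.9]],50,s)[0];print(w)
Rm=R.from_euler('xyz',s['eef_rot']).as_matrix();print(Rm.T@(w-s['eef_pos']))
E
```

```text
[499.17062012 128.89030045  50.        ]
[  2.77594414   1.24828539 135.48489515]
```

Emit:
{"api": "play_rows", "payload": {
  "commands": [
    {"x": 0.0014, "y": 0.0008, "z": 0.02, "wx": 0, "wy": 0, "wz": 0, "grip": 0.1},
    {"x": 0, "y": 0, "z": 0.025, "wx": 0, "wy": 0, "wz": 0, "grip": 0.1},
    {"x": 0, "y": 0, "z": 0.02, "wx": 0, "wy": 0, "wz": 0, "grip": 0.1},
    {"x": 0, "y": 0, "z": 0.009, "wx": 0, "wy": 0, "wz": 0, "grip": 0.1},
    {"x": 0, "y": 0, "z": 0.004, "wx": 0, "wy": 0, "wz": 0, "grip": 0.1},
    {"x": 0, "y": 0, "z": 0.004, "wx": 0, "wy": 0, "wz": 0, "grip": 0.1},
    {"x": 0, "y": 0, "z": 0.004, "wx": 0, "wy": 0, "wz": 0, "grip": 0.1},
    {"x": 0, "y": 0, "z": 0, "wx": 0, "wy": 0, "wz": 0, "grip": 0.1}
  ]
}}

```text
clock: 18.62
eef_pos: [500.6, 128.9, 100.0]
eef_rot: [-3.142, -0.0, 3.079]
wrist_force: [-0.4, -0.5, -1.1]
finger_gap: 19.7
```

```bash
python3 look.py b1
```

```text
[500.64 128.88  99.99] [-3.1416e+00 -1.0000e-04  3.0788e+00] 18.625 [-0.41 -0.49 -1.12] [ 0.021  0.002 -0.045] 19.67
```

Emit:
{"api": "play_rows", "payload": {
  "commands": [
    {"x": 0, "y": -0.0004, "z": 0.004, "wx": 0, "wy": 0, "wz": 0, "grip": 0.1},
    {"x": 0, "y": 0, "z": 0.004, "wx": 0, "wy": 0, "wz": 0, "grip": 0.1},
    {"x": 0, "y": 0, "z": 0.003, "wx": 0, "wy": 0, "wz": 0, "grip": 0.1},
    {"x": 0, "y": 0, "z": 0.003, "wx": 0, "wy": 0, "wz": 0, "grip": 0.1},
    {"x": 0, "y": 0, "z": 0, "wx": 0, "wy": 0, "wz": 0, "grip": 0.1}
  ]
}}

```text
clock: 19.25
eef_pos: [500.6, 128.4, 85.8]
eef_rot: [-3.141, -0.0, 3.079]
wrist_force: [-1.2, 0.1, -0.4]
finger_gap: 19.6
```

```bash
python3 look.py b2
```

```text
[500.56 128.43  85.82] [-3.1415e+00 -4.0000e-04  3.0788e+00] 19.25 [-1.17  0.06 -0.36] [ 0.082 -0.023  0.008] 19.6
```

Entering freely. I'll continue down to just above the seat (TCP z of about 63.3).

Emit:
{"api": "play_rows", "payload": {
  "commands": [
    {"x": 0, "y": 0, "z": 0.005, "wx": 0, "wy": 0, "wz": 0, "grip": 0.1},
    {"x": 0, "y": 0, "z": 0.005, "wx": 0, "wy": 0, "wz": 0, "grip": 0.1},
    {"x": 0, "y": 0, "z": 0.005, "wx": 0, "wy": 0, "wz": 0, "grip": 0.1},
    {"x": 0, "y": 0, "z": 0.004, "wx": 0, "wy": 0, "wz": 0, "grip": 0.1},
    {"x": 0, "y": 0, "z": 0.002, "wx": 0, "wy": 0, "wz": 0, "grip": 0.1},
    {"x": 0, "y": 0, "z": 0, "wx": 0, "wy": 0, "wz": 0, "grip": 0.1}
  ]
}}

```text
clock: 20.0
eef_pos: [500.6, 128.5, 64.9]
eef_rot: [-3.142, -0.0, 3.079]
wrist_force: [-0.0, 0.1, 0.3]
finger_gap: 19.9
```

```bash
python3 look.py b3
```

```text
[500.65 128.47  64.95] [-3.1416e+00 -1.0000e-04  3.0787e+00] 20.0 [-0.02  0.07  0.28] [0.023 0.025 0.03 ] 19.87
```

Emit:
{"api": "play_rows", "payload": {
  "commands": [
    {"x": 0, "y": 0, "z": 0.001, "wx": 0, "wy": 0, "wz": 0, "grip": 0.1},
    {"x": 0, "y": 0, "z": 0, "wx": 0, "wy": 0, "wz": 0, "grip": 0.1}
  ]
}}

```text
clock: 20.25
eef_pos: [500.7, 128.5, 64.1]
eef_rot: [-3.142, 0.0, 3.079]
wrist_force: [0.9, 0.5, 0.3]
finger_gap: 19.8
```

```bash
python3 look.py b4
```

```text
[500.67 128.47  64.07] [-3.1416  0.      3.0787] 20.25 [0.9  0.53 0.3 ] [0.051 0.046 0.043] 19.84
```

Emit:
{"api": "play_rows", "payload": {
  "commands": [
    {"x": 0, "y": 0, "z": 0.0005, "wx": 0, "wy": 0, "wz": 0, "grip": 0.1},
    {"x": 0, "y": 0, "z": 0, "wx": 0, "wy": 0, "wz": 0, "grip": 0.1}
  ]
}}

```text
clock: 20.5
eef_pos: [500.7, 128.4, 63.5]
eef_rot: [-3.142, 0.0, 3.079]
wrist_force: [0.2, -0.4, -0.5]
finger_gap: 20.1
```

```bash
python3 look.py b5
```

```text
[500.66 128.45  63.54] [-3.1416  0.      3.0788] 20.5 [ 0.17 -0.44 -0.54] [ 0.028  0.042 -0.036] 20.13
```

Emit:
{"api": "play_rows", "payload": {
  "commands": [
    {"x": 0, "y": 0, "z": 0.0004, "wx": 0, "wy": 0, "wz": 0, "grip": 0.1},
    {"x": 0, "y": 0, "z": 0, "wx": 0, "wy": 0, "wz": 0, "grip": 0.1}
  ]
}}

```text
clock: 20.75
eef_pos: [500.7, 128.4, 63.1]
eef_rot: [-3.142, -0.0, 3.079]
wrist_force: [0.5, -1.2, -0.3]
finger_gap: 19.7
```

```bash
python3 look.py b6
```

```text
[500.66 128.45  63.12] [-3.1416 -0.      3.0787] 20.75 [ 0.48 -1.15 -0.31] [-0.014 -0.016  0.006] 19.68
```

Emit:
{"api": "play_rows", "payload": {
  "commands": [
    {"x": 0, "y": 0, "z": 0.0004, "wx": 0, "wy": 0, "wz": 0, "grip": 0.1},
    {"x": 0, "y": 0, "z": 0, "wx": 0, "wy": 0, "wz": 0, "grip": 0.1}
  ]
}}

```text
clock: 21.0
eef_pos: [500.8, 128.5, 63.0]
eef_rot: [3.141, 0.0, 3.079]
wrist_force: [-0.7, 0.3, 4.1]
finger_gap: 20.1
```

```bash
python3 look.py b7
```

```text
[500.79 128.5   63.02] [3.1415e+00 4.0000e-04 3.0788e+00] 21.0 [-0.7  0.3  4.1] [-0.044  0.255 -0.008] 20.12
```

Emit:
{"api": "play_rows", "payload": {
  "commands": [
    {"x": 0, "y": 0, "z": 0.0004, "wx": 0, "wy": 0, "wz": 0, "grip": 0.1},
    {"x": 0, "y": 0, "z": 0, "wx": 0, "wy": 0, "wz": 0, "grip": 0.1}
  ]
}}

```text
clock: 21.25
eef_pos: [500.9, 128.6, 62.9]
eef_rot: [3.141, 0.001, 3.079]
wrist_force: [-2.2, 0.4, 8.9]
finger_gap: 19.9
```

```bash
python3 look.py b8
```

```text
[500.88 128.56  62.95] [3.1414e+00 7.0000e-04 3.0788e+00] 21.25 [-2.23  0.36  8.95] [-0.049  0.591 -0.023] 19.93
```

Seated: firm contact at TCP z of 63.0, the same height as at pickup. I'll relieve the press slightly, release and rise.

Emit:
{"api": "play_rows", "payload": {
  "commands": [
    {"x": 0, "y": 0, "z": -0.0006, "wx": 0, "wy": 0, "wz": 0, "grip": 0.1},
    {"x": 0, "y": 0, "z": 0, "wx": 0, "wy": 0, "wz": 0, "grip": 0.3},
    {"x": 0, "y": 0, "z": 0, "wx": 0, "wy": 0, "wz": 0, "grip": 0.5},
    {"x": 0, "y": 0, "z": 0, "wx": 0, "wy": 0, "wz": 0, "grip": 0.7},
    {"x": 0, "y": 0, "z": 0, "wx": 0, "wy": 0, "wz": 0, "grip": 0.8},
    {"x": 0, "y": 0, "z": 0, "wx": 0, "wy": 0, "wz": 0, "grip": 0.8},
    {"x": 0, "y": 0, "z": 0, "wx": 0, "wy": 0, "wz": 0, "grip": 0.8},
    {"x": 0, "y": 0, "z": 0, "wx": 0, "wy": 0, "wz": 0, "grip": 0.8},
    {"x": 0, "y": 0, "z": 0, "wx": 0, "wy": 0, "wz": 0, "grip": 0.8}
  ]
}}

```text
clock: 22.38
eef_pos: [500.7, 128.5, 63.0]
eef_rot: [-3.142, -0.0, 3.079]
wrist_force: [-0.3, -0.1, 0.1]
finger_gap: 75.4
```

```bash
python3 look.py b9
```

```text
[500.66 128.46  62.95] [-3.1416 -0.      3.0788] 22.375 [-0.25 -0.07  0.12] [-0.006  0.036  0.003] 75.38
```

Emit:
{"api": "play_rows", "payload": {
  "commands": [
    {"x": 0, "y": 0, "z": -0.02, "wx": 0, "wy": 0, "wz": 0, "grip": 0.8},
    {"x": 0, "y": 0, "z": -0.03, "wx": 0, "wy": 0, "wz": 0, "grip": 0.8},
    {"x": 0, "y": 0, "z": -0.04, "wx": 0, "wy": 0, "wz": 0, "grip": 0.8},
    {"x": 0, "y": 0, "z": -0.03, "wx": 0, "wy": 0, "wz": 0, "grip": 0.8},
    {"x": 0, "y": 0, "z": 0, "wx": 0, "wy": 0, "wz": 0, "grip": 0.8},
    {"x": 0, "y": 0, "z": 0, "wx": 0, "wy": 0, "wz": 0, "grip": 0.8}
  ]
}}

```text
clock: 23.12
eef_pos: [500.3, 128.4, 182.0]
eef_rot: [-3.141, -0.001, 3.079]
wrist_force: [-0.3, 0.1, -0.7]
finger_gap: 75.2
```

```bash
python3 look.py w10 wrist;python3 look.py s10 scene; python3 - <<'E'
import cv2,numpy as np
a=cv2.imread('pics/w10.png');b=cv2.imread('pics/s10.png')
c=np.zeros((600,800,3),np.uint8)
c[:400,:400]=cv2.resize(a[120:220,270:370],(400,400),interpolation=2)
c[:,400:]=cv2.resize(b[120:300,290:410],(400,600),interpolation=2)
cv2.imwrite('pics/c13.png',c)
E
```

```text
[500.28 128.38 181.95] [-3.1413e+00 -1.2000e-03  3.0788e+00] 23.125 [-0.26  0.07 -0.69] [ 0.009 -0.006 -0.03 ] 75.21
[500.16 128.37 181.72] [-3.1411e+00 -1.8000e-03  3.0788e+00] 23.175 [-0.2  -0.6   0.33] [0.022 0.012 0.023] 75.03
```

View pics/c13.png

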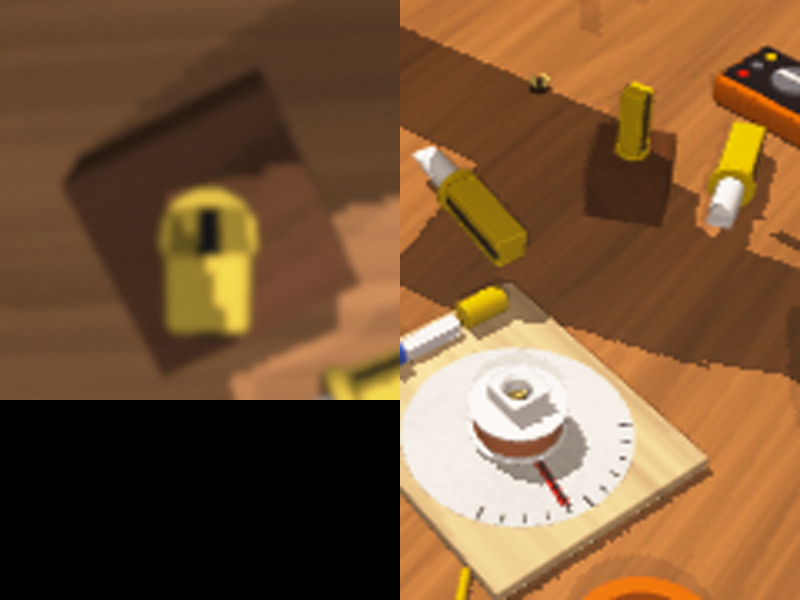

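The left crop shows the tool upright and fully down in the block, flange on the wood. The right crop shows the needle lying along the middle of the red hand, and the gripper is clear above. Handing in.

```bash
python3 -c "
from cell import manip
print(manip.sign_off())"
```

```text
the job is handed in; nothing more can be done
None
```

The job is handed in at about 23 s, with the needle over the red hand and the small yellow tool back in its holder.

**Turning:** I seated the blade in the slot with about 3–4 N of press. In all I turned the tool about 63.5° clockwise, including play, which moved the needle from about 18.9° to about -27.2°. The red hand reads -27.2° to -27.6° in world angles. I backed off 8° inside the play before lifting, and the needle stayed over the red hand with red visible on both sides.

**Putting back:** The tool went into its hole freely. It bottomed out at the same gripper height as at pickup (63.0 mm against 63.3 mm), with a peak press of about 9 N. After release the pictures show it upright, with its flange on the block.

**Checks that failed or disagreed:**
- **Refused call:** My first move call was refused because its rows lacked some fields. The arm did not move.
- **Slot angle:** My first guess of the slot's angle, from the top camera (-40°), was wrong. The closer view gave about -64°, and I used that.
- **Hole position:** The camera put the holder's hole about 2.5 mm from where the tool had stood. I aimed between the two, and it went in without force.
- **Toppled tools:** The two larger look-alike tools, which stood on their blade tips at the start, fell over during my first move. The gripper stayed above them and the readings at the end of that move showed no contact. I think they fell on their own, but I have no picture of it happening.

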